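# Rack the double-ended tampers heavy end down

## Task

Two double-ended tampers lie on the table; each hides a steel slug in one end, and nothing on the outside shows which. Lift each one a little to find its heavy end, then lay one in each of the rack's two rocking rests with the heavy end at the front, beside the blue lip, so that both rests stay tipped down to the front. Never let a rest tip over backwards, and leave the other things on the table where they stand.

Things in the scene. Friction and masses are not known exactly. Their poses are not given: they have to be found in the camera images.
- tamper_a: double-ended tamper lying flat, 158 mm long, about 0.45 kg: beech grip 30 x 30 mm, 94 mm long, between two equal square steel feet 44 x 44 x 32 mm. Origin at its geometric centre (22 mm above what it lies on), x along its length. A 0.24 kg slug is hidden 58 mm from the middle, by chance at +x or -x, and stays there: centre of mass 25 to 33 mm off the middle.
- tamper_b: the other tamper, the same in every way as tamper_a; its slug end is drawn separately. Gripped in the middle and lifted, a tamper pulls down on its heavy side with about 0.13 N m (slug against a 0.02 kg plug). Nothing on the outside shows the heavy end.
- rack: fixed drying rack: aluminium base plate 150 x 170 x 8 mm with two pedestals 115 mm apart (left one at y = +57.5 mm, right one at y = -57.5 mm), each with a rocking rest 171 mm long, 60 mm wide, pivot 62 mm up. Origin under the centre of the plate; -x is the front, which faces the robot and has the blue lips; the yaw varies.
- rest_left (a joint): tilt in rad of the rack's left rest, a freely rocking cradle, slightly damped. 0: front end with the blue lip fully down (17 degrees front-down; a light spring, 0.02 N m, keeps it there when empty); 0.3: level; 0.6: fully tipped backwards, as a tamper laid heavy end to the back makes it.
- rest_left_seat (a point): centre of the left rest's floor, 10 mm above its pivot; the middle of the tamper's underside belongs here (tamper origin 22 mm above). Tilts with the rest: x from the front blue lip (inner face at x = -84 mm, 18 mm high) to the open back, y across, z off the floor. Feet lie on 36 mm long saddles at x = +-63 mm, 52 mm wide inside, between cheeks 22 mm high.
- rest_right (a joint): tilt in rad of the rack's right rest, a freely rocking cradle, slightly damped. 0: front end with the blue lip fully down (17 degrees front-down; a light spring, 0.02 N m, keeps it there when empty); 0.3: level; 0.6: fully tipped backwards, as a tamper laid heavy end to the back makes it.
- rest_right_seat (a point): the same point and axes on the right rest. Between the saddles, for 90 mm in the middle of each rest, there is only a spine 22 mm wide under the tamper, so fingers have room on both sides. The tops of the cheeks are flared.
- small_pot: small empty steel pot, 62 mm across, 30 mm tall, between the tampers and the front of the rack; bystander, loose, to be left alone. Origin at the centre of its underside.
- sanitiser: pale-blue pump bottle, 69 mm across, 183 mm tall, stands behind the rack; bystander, loose, to be left alone. Origin at the centre of its underside.
- sealed_tray: closed oval foil tray, 149 x 121 x 51 mm, behind the rack; bystander, loose, to be left alone. Origin at the centre of its underside.
- sauce_pot: round steel pot of green herbs, 70 mm across, 36 mm tall, left of the tampers; bystander, loose, to be left alone. Origin at the centre of its underside.
- meal_tray: oval foil tray with a loose lid board, 163 x 128 x 56 mm, near the robot in front of the rack; bystander, loose, to be left alone. Origin at the centre of its underside.

How it is judged:
By the outcome, as a careful person would: the job done as asked, in the order asked, and still so for the second after the job is handed in, with the robot touching nothing.
It also fails if it takes over 70 s, if anything falls off the work surface, if the arm or the gripper's body presses on something with over 40 N, if the wrist force passes 120 N, or if a joint passes its speed limit or range.

## Robot

A 6-joint arm with a two-finger parallel gripper is mounted at the origin on the work surface; the furniture and walls round the work are solid. World frame = base frame: x ahead of the robot, y to its left, z up, the work surface at z = 0. Lengths are in m, angles in degrees, forces in N, time in s.
With the tool pointing down it reaches from about 0.4 to 0.825 m from the base axis. Payload 7 kg.
Tool frame: the origin (TCP) lies midway between the tips of the shut fingers; the grasp point (between the pads) lies r.grasp_offset behind it (r.grasp_offset is the distance from the TCP to the grasp point, in m); x points along the fingers, z is the direction in which the jaws open and shut, and the axes are right-handed (so a half turn about x gives the same grasp; the last joint's range is limited). The gripper opens to 88 mm and grips with 3 to 60 N. Pads are 19 mm wide; open, the fingers measure 130 mm over their backs; the gripper's body (78 mm by 193 mm) begins 47 mm behind the grasp point.
Start: joints at [91.564, 20.546, 0.682, 0, -70.136, -16.507], TCP at [0.174, 0.652, 0.227] pointing down, gripper open.
Joint ranges: [-176.03, 176.03], [-82.01, 121.73], [-58.28, 71.71], [-173.87, 95.51], [-174.79, -0.11], [-173.66, 173.66]. Speed limits (degrees/s): [136.94, 136.94, 172.46, 180, 180, 180].

## Interface

Orientations are given as [roll, pitch, yaw] about the fixed x, y, z axes, in that order (R = Rz(yaw) Ry(pitch) Rx(roll)).
In Python, from plant import readout, vision, close_job, r gives the robot as it stands.
- The arm moves only by the shell command python3 -m handwheel 'ROWS' [OPENING] [FORCE]. ROWS is JSON, a list that holds one entry, the list of rows, each a list of 4 numbers: the shift along the world's x, y, z in units of 40 mm (1.0 is 40 mm), then the turn about the world's z in units of 5 degrees (1.0 is 5 degrees). In form: [[[tx, ty, tz, roll], ...]]. A call has 1 to 8 rows; each row shifts and turns the pose as measured when the row begins; what a row does not reach is not made up. A row lasts 1/10 s, in which the tool goes at most 50 mm and 8.59 degrees, less where a joint would pass 70% of its speed; a pose out of reach is approached as far as the arm can. A call is refused whole if a number of a shift passes 1 or a number of a turn 1, either way. A call with a gripper value outside its range is refused whole. OPENING is the finger opening in mm, from 0 to 87.6, set as the call begins (- or left out, the last holds). The fingers move at their own pace and stop on an object; FORCE is the grip in N (left out, the last holds). Time passes only in rows, so rows that do not move let the fingers close. It gives the time, the measured TCP pose, the force and the opening at its end, in the units of the state.
- readout.get_state(): the state, without advancing time (a new reading comes with each control period).
- vision.capture(name): name is "side" or "top" or "wrist"; returns the picture (420x560x3 uint8, blue, green, red); there is no depth.
- vision.get_calibration(name): a dict with "intrinsics" (3x3 intrinsics, pixels), "dist" ([k1, k2, p1, p2, k3] as OpenCV has them; the pictures are not rectified), "pose" (4x4, takes a point from camera to world coordinates). Camera axes: x right, y up, looking along -z (the intrinsics and any distortion apply to the point x, -y, -z); pixel columns grow to the right and rows downward; lengths in m; the calibration is good to about 2 mm. A picture is of the moment at which its call begins: read the wrist's pose just before it. get_calibration takes no time and is no camera call; for the wrist camera it gives the pose at the moment of the call.
- close_job(): hands the job in, once; it reports no verdict.
The state is a dict: "time_s": time; "joints": joint angles; "qd": joint speeds; "joint_torque": joint torques, N m; "tcp_pos": TCP position; "eef_rot": TCP orientation; "contact_force": force on the tool from outside, world axes, zero at the start; "moment": the same for the moment, N m; "gripper_width": finger opening in m.
Only numpy, scipy, OpenCV 4.12 (cv2) and the standard library are available. Lean on these libraries where they do the work, as an engineer would, in place of code of your own. Each camera call takes 0.05 s, during which the arm holds its last target.

## Working session

There is one attempt and no reset: what is moved stays moved. The work goes in short steps, Python scripts to look and compute and a shell command to move; the robot and the scene stay as the last step left them, time stands still between calls to the robot, and variables do not carry over. Pictures are saved under pics/ and viewed, and the job is handed in when it is done.

```bash
mkdir -p pics; ls
python3 - <<'E'
from plant import readout, vision, r
import cv2,numpy as np
np.set_printoptions(precision=4,suppress=True)
print(readout.get_state()); print(r.grasp_offset)
for n in ("top","side","wrist"):
    c=vision.get_calibration(n); print(n,c)
    cv2.imwrite(f"pics/{n}0.png",vision.capture(n))
E
```

```text
pics
{'time_s': 0.0, 'joints': array([ 91.5611,  20.589 ,   0.6331,  -0.0213, -70.135 , -16.5068]), 'qd': array([-0.0139, -0.0145,  0.0719,  0.0125,  0.0314, -0.0446]), 'joint_torque': array([ -0.0012, -58.2722,  29.3061,   6.9968,   0.007 ,  -0.0002]), 'tcp_pos': array([0.174 , 0.6517, 0.2256]), 'eef_rot': array([   4.0773,   89.907 , -100.8757]), 'contact_force': array([ 0.1024, -0.1361,  0.2696]), 'moment': array([ 0.0312, -0.0001, -0.0133]), 'gripper_width': 0.08776549459697243}
0.0188
top {'intrinsics': array([[483.546 ,   0.    , 269.0648],
       [  0.    , 483.546 , 209.6178],
       [  0.    ,   0.    ,   1.    ]]), 'dist': array([-0.1292,  0.    ,  0.    ,  0.    ,  0.    ]), 'pose': array([[ 0.028 ,  0.986 , -0.1644,  0.2926],
       [-0.9995,  0.0298,  0.0088, -0.0002],
       [ 0.0136,  0.1641,  0.9864,  1.3559],
       [ 0.    ,  0.    ,  0.    ,  1.    ]])}
side {'intrinsics': array([[386.8957,   0.    , 278.4465],
       [  0.    , 386.8957, 213.9457],
       [  0.    ,   0.    ,   1.    ]]), 'dist': array([-0.0301,  0.    ,  0.    ,  0.    ,  0.    ]), 'pose': array([[-0.9773,  0.1515, -0.1479,  0.3468],
       [-0.2116, -0.6874,  0.6947,  0.7748],
       [ 0.0036,  0.7103,  0.7039,  0.8425],
       [ 0.    ,  0.    ,  0.    ,  1.    ]])}
wrist {'intrinsics': array([[307.8886,   0.    , 274.2879],
       [  0.    , 307.8886, 211.9235],
       [  0.    ,   0.    ,   1.    ]]), 'dist': array([-0.0336,  0.    ,  0.    ,  0.    ,  0.    ]), 'pose': array([[-0.2583,  0.9356,  0.2405,  0.2397],
       [-0.9661, -0.2506, -0.0629,  0.6351],
       [ 0.0014, -0.2486,  0.9686,  0.3844],
       [ 0.    ,  0.    ,  0.    ,  1.    ]])}
```

View pics/top0.png

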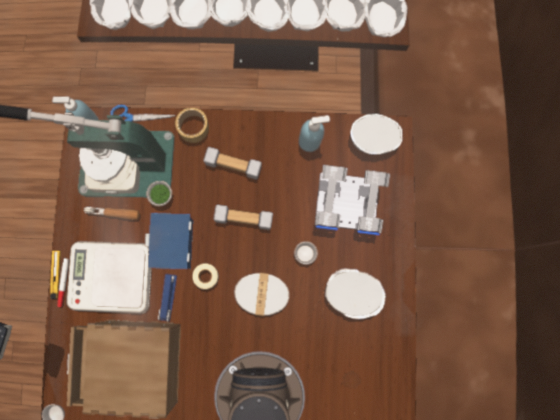

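View pics/side0.png

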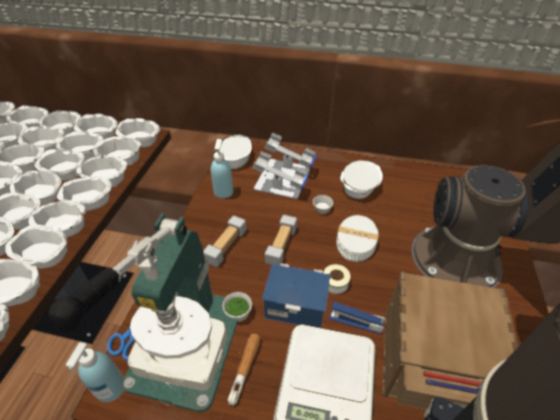

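View pics/wrist0.png

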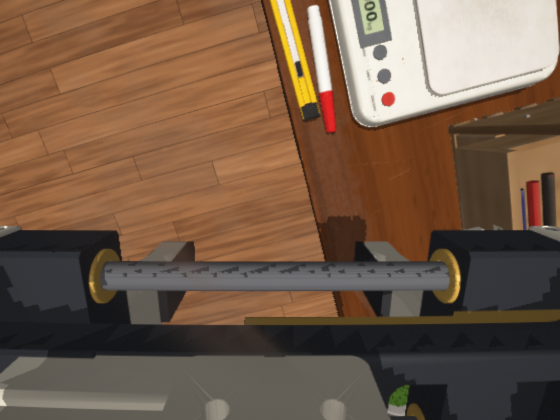

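```bash
cat > h.py <<'E'
import numpy as np, cv2
from plant import vision, readout
np.set_printoptions(precision=4,suppress=True)
F=np.diag([1.,-1,-1])
def proj(c,P):
    P=np.atleast_2d(P).astype(float); T=c["pose"]; X=(P-T[:3,3])@T[:3,:3]@F
    return cv2.projectPoints(X.reshape(-1,1,3),np.zeros(3),np.zeros(3),c["intrinsics"],np.array(c["dist"]))[0].reshape(-1,2)
def rays(c,uv):
    u=cv2.undistortPoints(np.array(uv,float).reshape(-1,1,2),c["intrinsics"],np.array(c["dist"])).reshape(-1,2)
    d=np.c_[u,np.ones(len(u))]@F@c["pose"][:3,:3].T
    return c["pose"][:3,3],d
def plane(c,uv,z):
    o,d=rays(c,uv); return o+d*((z-o[2])/d[:,2])[:,None]
E
python3 - <<'E'
from h import *
c=vision.get_calibration("top")
print(proj(c,[[0,0,0],[0.5,0,0],[0.5,0.2,0],[.174,.652,.2]]))
print(plane(c,[[232,163],[244,217],[352,200],[305,253]],0.02))
im=cv2.imread("pics/top0.png")
cv2.imwrite("pics/topcrop.png",cv2.resize(im[110:320,130:420],None,fx=2.7,fy=2.7,interpolation=cv2.INTER_CUBIC))
E
```

```text
[[259.2186 397.358 ]
 [264.5477 215.9541]
 [194.2052 213.8432]
 [ -5.8143 327.2692]]
[[ 0.6467  0.0972  0.02  ]
 [ 0.4923  0.0573  0.02  ]
 [ 0.5499 -0.2458  0.02  ]
 [ 0.3966 -0.1149  0.02  ]]
```

View pics/topcrop.png

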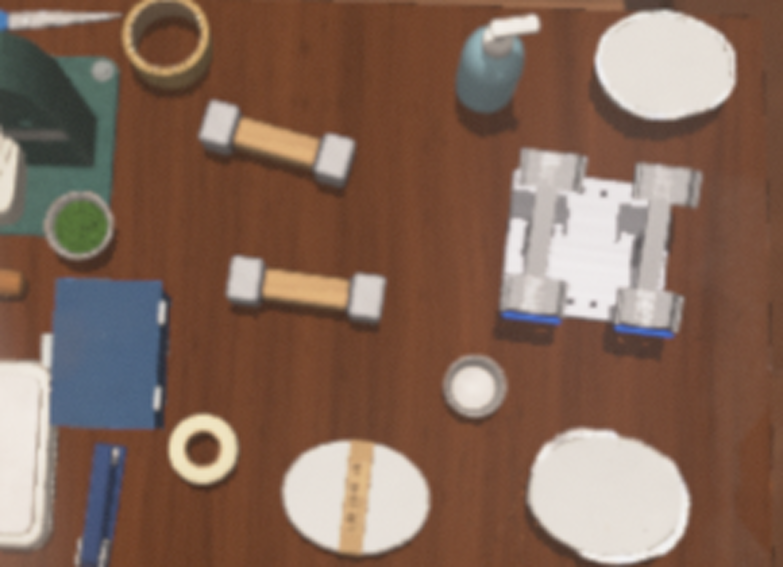

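Run:
```python
from h import *
for n,rois in (("top",{"A":(195,140,270,185),"B":(205,195,280,235)}),("side",{"A":(195,210,255,270),"B":(255,205,305,270)})):
    im=cv2.imread(f"pics/{n}0.png"); hsv=cv2.cvtColor(im,cv2.COLOR_BGR2HSV); c=vision.get_calibration(n)
    for k,(x0,y0,x1,y1) in rois.items():
        h=hsv[y0:y1,x0:x1].astype(int)
        wood=((h[...,0]<25)&(h[...,1]>60)&(h[...,2]>165)).astype(np.uint8)
        steel=((h[...,1]<45)&(h[...,2]>110)).astype(np.uint8)
        for nm,m in (("wood",wood),("steel",steel)):
            nn,l,s,ce=cv2.connectedComponentsWithStats(m)
            for i in range(1,nn):
                if s[i,4]>60:
                    uv=ce[i]+[x0,y0]; pts=np.argwhere(l==i)[:,::-1].astype(np.float32)+[x0,y0]
                    print(n,k,nm,s[i,4],uv,plane(c,[uv],0.037 if nm=="wood" else 0.04)[0])
                    P=plane(c,pts,0.037 if nm=="wood" else 0.044)[:,:2].astype(np.float32)
                    print("     rect",cv2.minAreaRect(P))
    if n=="top":
        b=((hsv[...,0]>105)&(hsv[...,0]<130)&(hsv[...,1]>150)&(hsv[...,2]>100)).astype(np.uint8); b[:,:300]=0
        nn,l,s,ce=cv2.connectedComponentsWithStats(b)
        for i in range(1,nn):
            if s[i,4]>8: print("blue",s[i],ce[i],plane(c,[ce[i]],0.055))
    else:
        b=((hsv[...,0]>105)&(hsv[...,0]<130)&(hsv[...,1]>110)&(hsv[...,2]>80)).astype(np.uint8); b[200:]=0
        nn,l,s,ce=cv2.connectedComponentsWithStats(b)
        for i in range(1,nn):
            if s[i,4]>5: print("blue",s[i],ce[i],plane(c,[ce[i]],0.055))
im=cv2.imread("pics/side0.png"); cv2.imwrite("pics/sidecrop.png",cv2.resize(im[125:275,190:390],None,fx=4,fy=4,interpolation=cv2.INTER_CUBIC))
```

```text
top A wood 283 [232.1237 161.7138] [0.6459 0.0958 0.037 ]
     rect ((0.6457870006561279, 0.09557535499334335), (0.0851190984249115, 0.027430489659309387), 74.83010864257812)
top A steel 181 [210.8066 155.4365] [0.6616 0.1564 0.04  ]
     rect ((0.6604005694389343, 0.1554454267024994), (0.034332867711782455, 0.044857464730739594), 77.13532257080078)
top A steel 188 [253.3777 167.7181] [0.6295 0.0353 0.04  ]
     rect ((0.6288699507713318, 0.03547832742333412), (0.034643471240997314, 0.04463471472263336), 73.88191986083984)
top B wood 305 [242.9508 216.2098] [0.4918 0.0595 0.037 ]
     rect ((0.49186715483665466, 0.05961877480149269), (0.08622825890779495, 0.027202459052205086), 83.50749206542969)
top B steel 193 [220.3679 213.0363] [0.4983 0.1219 0.04  ]
     rect ((0.49772801995277405, 0.12170286476612091), (0.03359544649720192, 0.044735658913850784), 83.04947662353516)
top B steel 196 [265.2398 219.5153] [ 0.484  -0.0022  0.04  ]
     rect ((0.4836723804473877, -0.002106713131070137), (0.03340635448694229, 0.04465506225824356), 83.51400756835938)
side A wood 230 [224.6087 237.013 ]
[... 480 characters left out ...]
228088378906)
side B wood 226 [281.0398 236.4469] [0.49   0.0655 0.037 ]
     rect ((0.49008190631866455, 0.06328705698251724), (0.08495521545410156, 0.02812783233821392), 83.78746795654297)
side B steel 136 [287.7574 220.2574] [0.4835 0.0023 0.04  ]
     rect ((0.48292508721351624, 0.005299897864460945), (0.044327713549137115, 0.037946559488773346), 2.5819389820098877)
side B steel 172 [273.6337 252.2151] [0.4971 0.1279 0.04  ]
     rect ((0.4964085817337036, 0.13113334774971008), (0.03607974946498871, 0.043846797198057175), 82.78028869628906)
blue [312 155   4   9  11] [313.5455 158.7273] [[ 0.4524 -0.2874  0.055 ]]
blue [303 175   5  11  12] [305.     179.6667] [[ 0.4626 -0.1719  0.055 ]]
```

View pics/sidecrop.png

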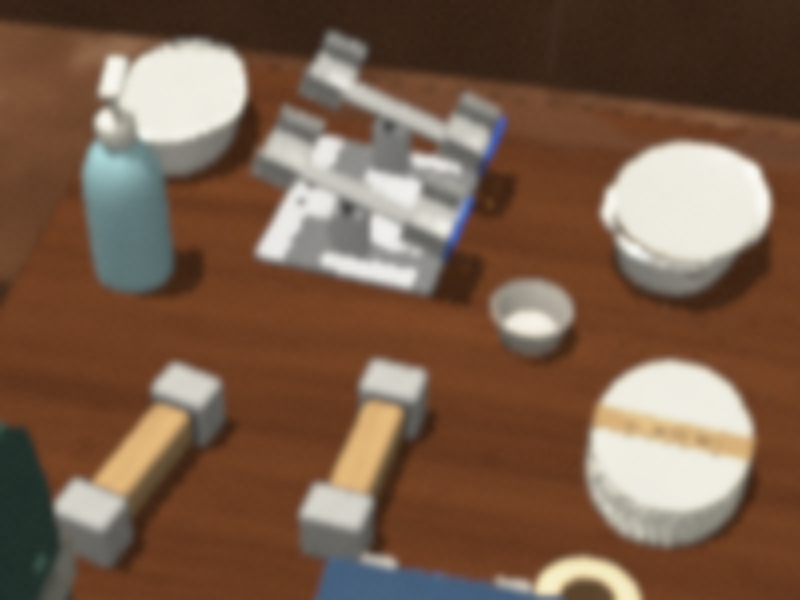

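```bash
python3 -m handwheel '[[[0.3,-1,0,-1],[0.4,-1,0,-1],[0.5,-1,0,-1],[0.5,-1,0,-1],[0.5,-1,0,-1],[0.5,-1,0,-1],[0.5,-1,0,-1],[0.5,-1,0,-1]]]' 87.6 30
```

```text
time_s: 0.95
tcp_pos: [0.3225, 0.3224, 0.2208]
eef_rot: [20.2, 89.6, -125.9]
contact_force: [1.2, 0.6, 1.1]
gripper_width: 0.0876
```

Run:
```python
from h import *
im=cv2.imread("pics/top0.png"); 
cv2.imwrite("pics/rack.png",cv2.resize(im[155:245,305:400],None,fx=6,fy=6,interpolation=cv2.INTER_CUBIC))
```

```text
(no output)
```

View pics/rack.png

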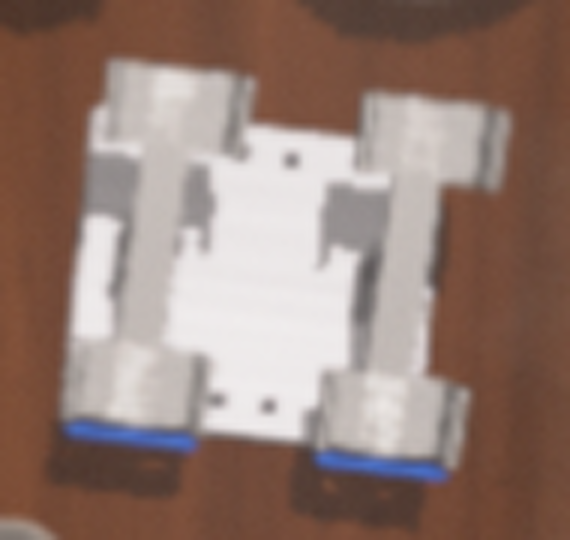

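```bash
python3 -m handwheel '[[[0.5,-0.85,0,-1],[0.5,-0.85,0,-1],[0.5,-0.85,0,-1],[0.5,-0.85,0,-1],[0.5,-0.85,0,-1],[0.5,-0.85,0,-1],[0.5,-0.8,0,-1],[0.4,-0.5,0,-1]]]'
python3 - <<'E'
from h import *
s=readout.get_state(); c=vision.get_calibration("wrist"); print(s["tcp_pos"],s["eef_rot"],s["joints"]); print(c["pose"])
cv2.imwrite("pics/w1.png",vision.capture("wrist"))
E
```

```text
time_s: 1.75
tcp_pos: [0.4814, 0.052, 0.2219]
eef_rot: [-3.6, 89.8, 168.6]
contact_force: [0.9, 0.6, 0.8]
gripper_width: 0.0875
[0.4814 0.052  0.2219] [ -3.6183  89.7789 168.614 ] [ 29.3757   2.6438 -22.8186  -0.1597 -64.7051 -37.075 ]
[[-0.9908 -0.1324 -0.0295  0.4745]
 [ 0.1356 -0.9595 -0.2469 -0.0137]
 [ 0.0043 -0.2486  0.9686  0.3806]
 [ 0.      0.      0.      1.    ]]
```

View pics/w1.png

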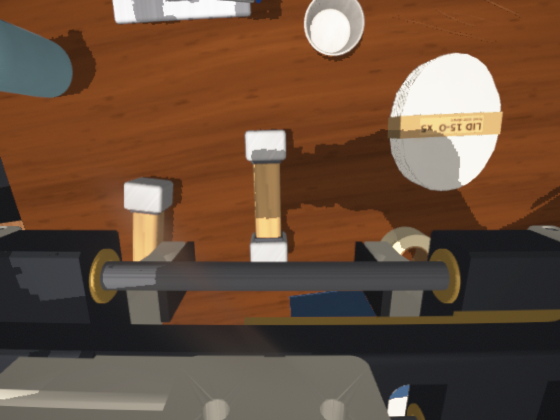

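Run:
```python
from h import *
c=vision.get_calibration("wrist")
print(plane(c,[[247,133],[285,133],[286,160],[247,160],[251,236],[286,236]],0.044))
print(plane(c,[[126,181],[173,181],[172,212]],0.044), plane(c,[[333,20]],0.03))
```

```text
[[ 0.5028 -0.0193  0.044 ]
 [ 0.4629 -0.0136  0.044 ]
 [ 0.4657  0.0148  0.044 ]
 [ 0.5074  0.0088  0.044 ]
 [ 0.517   0.0949  0.044 ]
 [ 0.4771  0.1006  0.044 ]]
[[0.6438 0.0121 0.044 ]
 [0.592  0.0196 0.044 ]
 [0.6009 0.054  0.044 ]] [[ 0.3984 -0.1189  0.03  ]]
```

```bash
python3 -m handwheel '[[[0.24,0.22,-0.5,0.25],[0,0,-1,0],[0,0,-1,0],[0,0,-1,0],[0,0,-1,0],[0,0,-0.6,0]]]'
python3 - <<'E'
from h import *
s=readout.get_state(); print(s["tcp_pos"],s["eef_rot"],s["contact_force"],s["moment"])
E
```

```text
time_s: 2.4
tcp_pos: [0.4963, 0.0578, 0.0155]
eef_rot: [-141.8, 89.6, 31.1]
contact_force: [0.9, -0.1, 0.2]
gripper_width: 0.0876
[0.4963 0.0578 0.0155] [-141.789    89.551    31.0659] [ 0.905  -0.1067  0.2353] [0.0836 0.0397 0.0181]
```

```bash
python3 -m handwheel '[[[-0.13,0.08,-0.2,0.1],[0,0,0,0]]]'; python3 -m handwheel '[[[0,0,0,0],[0,0,0,0],[0,0,0,0],[0,0,0,0],[0,0,0,0],[0,0,0,0]]]' 10 30
python3 - <<'E'
from h import *
s=readout.get_state(); print(s["tcp_pos"],s["eef_rot"],s["contact_force"],s["moment"])
E
```

```text
time_s: 2.6
tcp_pos: [0.4883, 0.06, 0.004]
eef_rot: [-99.2, 90.0, 74.2]
contact_force: [0.3, -0.1, 0.4]
gripper_width: 0.0875
time_s: 3.2
tcp_pos: [0.4918, 0.0622, 0.0096]
eef_rot: [-143.9, 89.4, 29.5]
contact_force: [-1.5, -0.1, -0.4]
gripper_width: 0.045
[0.4918 0.0622 0.0096] [-143.9234   89.4082   29.5397] [-1.4606 -0.0784 -0.45  ] [ 0.0621 -0.0328 -0.0142]
```

```bash
python3 -m handwheel '[[[0,0,0,0],[0,0,0,0],[0,0,0,0],[0,0,0,0],[0,0,0,0]]]' 10 30
python3 - <<'E'
from h import *
for i in range(3):
  s=readout.get_state(); print(s["tcp_pos"],s["eef_rot"],s["contact_force"],s["moment"],s["gripper_width"])
E
```

```text
time_s: 3.7
tcp_pos: [0.4917, 0.0621, 0.0098]
eef_rot: [-143.4, 89.4, 30.0]
contact_force: [-0.6, -0.2, 1.4]
gripper_width: 0.0299
[0.4917 0.0621 0.0098] [-143.4347   89.4198   30.0245] [-0.5963 -0.2075  1.3704] [0.1822 0.325  0.0185] 0.02993020588513295
[0.4917 0.0621 0.0098] [-143.4347   89.4198   30.0245] [-0.5963 -0.2075  1.3704] [0.1822 0.325  0.0185] 0.02993020588513295
[0.4917 0.0621 0.0098] [-143.4347   89.4198   30.0245] [-0.5963 -0.2075  1.3704] [0.1822 0.325  0.0185] 0.02993020588513295
```

```bash
python3 -m handwheel '[[[0,0,0,0],[0,0,0.4,0],[0,0,0.2,0],[0,0,0,0],[0,0,0,0],[0,0,0,0],[0,0,0,0]]]' 10 50
python3 - <<'E'
from h import *
s=readout.get_state(); print(s["tcp_pos"],s["eef_rot"],s["contact_force"],s["moment"],s["gripper_width"])
cv2.imwrite("pics/w2.png",vision.capture("wrist")); im=vision.capture("side")
cv2.imwrite("pics/s2.png",cv2.resize(im[180:300,190:350],None,fx=4,fy=4))
s=readout.get_state(); print(s["tcp_pos"],s["contact_force"],s["moment"])
E
```

```text
time_s: 4.4
tcp_pos: [0.4884, 0.0607, 0.0311]
eef_rot: [-123.0, 89.8, 50.4]
contact_force: [1.5, -0.9, -4.8]
gripper_width: 0.0299
[0.4884 0.0607 0.0311] [-122.9745   89.7989   50.3755] [ 1.4997 -0.8616 -4.7641] [-0.0204 -0.0323 -0.0012] 0.02986719222718234
[0.4884 0.0607 0.0311] [-0.2514 -0.0463 -4.3782] [ 0.0204 -0.0416 -0.0725]
```

View pics/w2.png

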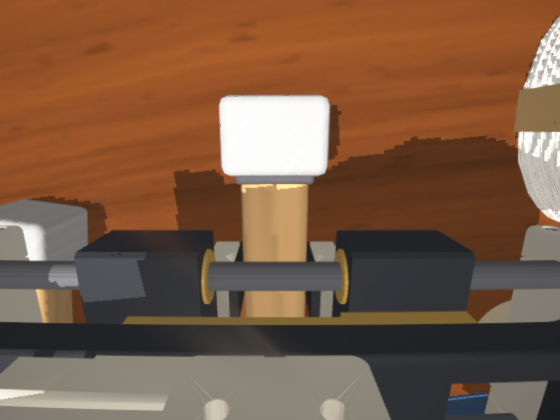

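View pics/s2.png

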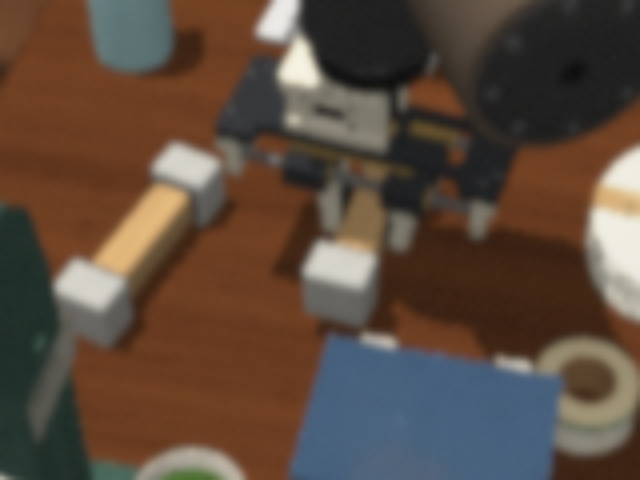

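```bash
for i in 1 2 3 4 5 6; do python3 -m handwheel '[[[0,0,0,0]]]' >/dev/null; python3 -c "
from h import *
s=readout.get_state(); print(s['tcp_pos'],s['contact_force'],s['moment'],s['joint_torque'])"; done
python3 - <<'E'
from h import *
c=vision.get_calibration("wrist"); print(c["pose"][:3,3])
for z in (0.04,.05,.06,.07,.08): 
  P=plane(c,[[221,98],[329,98],[222,172],[329,172]],z); print(z,np.linalg.norm(P[0]-P[1]),np.linalg.norm(P[2]-P[3]),np.linalg.norm(P[0]-P[2]),P[:2].mean(0),P[2:].mean(0))
E
```

```text
[0.4884 0.0607 0.0309] [ 0.1103  0.2008 -4.9834] [-0.014  -0.0071  0.031 ] [ -0.0125 -44.4526  20.3978   5.0366   0.0468   0.0003]
[0.4883 0.0606 0.0307] [ 0.2046 -0.4971 -4.1993] [-0.0283 -0.0275 -0.0075] [  0.0024 -44.4612  20.4663   5.0566   0.0673   0.0003]
[0.4883 0.0606 0.0307] [-0.3754  0.0091 -4.5235] [-0.0707 -0.0528  0.0442] [ -0.0029 -44.438   20.4306   5.047    0.0595   0.0003]
[0.4883 0.0606 0.0306] [-0.0724 -0.3267 -5.395 ] [ 0.0085 -0.0772 -0.0132] [ -0.0002 -44.4406  20.4426   5.0502   0.0617   0.0002]
[0.4883 0.0606 0.0307] [-0.5003 -0.0844 -4.4517] [-0.0307 -0.0929  0.0235] [  0.0013 -44.4433  20.4424   5.05     0.0612   0.0003]
[0.4883 0.0606 0.0307] [ 0.6732 -1.1743 -5.06  ] [-0.0562 -0.0374  0.0261] [ -0.0005 -44.4507  20.4486   5.0516   0.0619   0.0003]
[ 0.4818 -0.0055  0.1892]
0.04 0.049596567840060425 0.051905958072246634 0.0340533834346042 [ 0.4798 -0.0208  0.04  ] [0.4835 0.0131 0.04  ]
0.05 0.04627270794581981 0.048427327597959584 0.031771195767375034 [ 0.48   -0.0198  0.05  ] [0.4834 0.0118 0.05  ]
0.06 0.04294884805157913 0.04494869712367259 0.029489008100145868 [ 0.4801 -0.0187  0.06  ] [0.4833 0.0106 0.06  ]
0.07 0.03962498815733845 0.04147006664938553 0.027206820432916695 [ 0.4802 -0.0177  0.07  ] [0.4832 0.0093 0.07  ]
0.08 0.03630112826309777 0.03799143617509848 0.024924632765687522 [ 0.4804 -0.0167  0.08  ] [0.4831 0.0081 0.08  ]
```

```bash
python3 -m handwheel '[[[0,0,1,0],[0,0,1,0],[0,0,0,0],[0,0,0,0],[0,0,0,0]]]'; for i in 1 2 3 4 5 6; do python3 -m handwheel '[[[0,0,0,0]]]' >/dev/null; python3 -c "
from h import *
s=readout.get_state(); print(s['tcp_pos'],s['contact_force'],s['moment'])"; done
python3 - <<'E'
from h import *
cv2.imwrite("pics/w3.png",vision.capture("wrist")); im=vision.capture("side");cv2.imwrite("pics/s3f.png",im)
cv2.imwrite("pics/s3.png",cv2.resize(im[150:290,190:350],None,fx=4,fy=4))
s=readout.get_state(); print(s["tcp_pos"],s["contact_force"],s["moment"],s["eef_rot"])
E
```

```text
time_s: 5.6
tcp_pos: [0.4866, 0.0599, 0.1115]
eef_rot: [-24.7, 89.9, 148.6]
contact_force: [0.9, 0.3, -5.0]
gripper_width: 0.0301
[0.4858 0.0595 0.1104] [ 1.2354 -1.2887 -4.8957] [-0.0439 -0.0408  0.0059]
[0.4852 0.0593 0.1093] [-1.3406  0.2504 -5.1375] [-0.0265 -0.0694 -0.0422]
[0.4846 0.059  0.1084] [ 0.3363  0.0306 -5.0432] [-0.038  -0.0698  0.0188]
[0.4843 0.0589 0.1078] [-0.1905  0.4338 -4.8958] [-0.0299 -0.0367 -0.0014]
[0.4841 0.0588 0.1074] [ 0.4556  0.0697 -4.7968] [-0.0351 -0.1128  0.0522]
[0.4841 0.0587 0.1072] [-0.5449 -0.5476 -4.7488] [-0.0602 -0.0789 -0.0102]
[0.4842 0.0588 0.1073] [ 0.9668  0.3957 -4.9425] [-0.0074 -0.0511  0.0043] [  21.4657   89.4805 -165.2485]
```

View pics/w3.png

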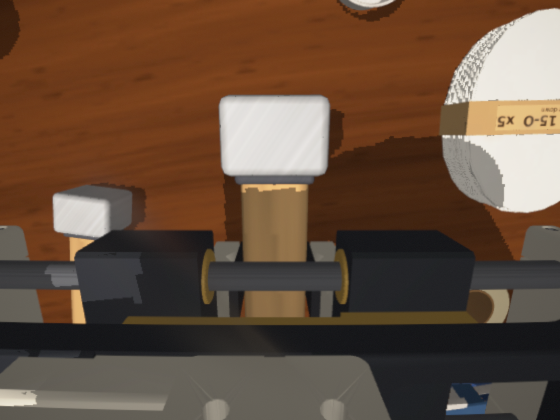

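View pics/s3.png

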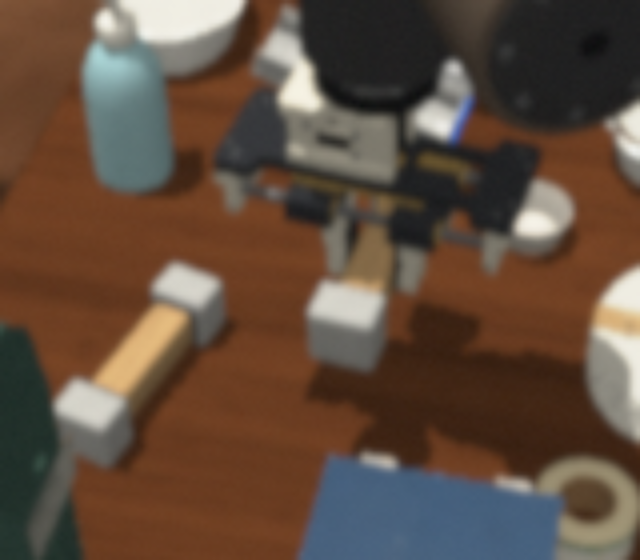

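```bash
python3 -m handwheel '[[[0,0,-1,0],[0,0,-0.8,0],[0,0,0,0],[0,0,0,0]]]'; python3 -m handwheel '[[[0,0,0,0],[0,0,0,0],[0,0,0,0],[0,0,0,0]]]' 10 10
python3 - <<'E'
from h import *
cv2.imwrite("pics/w4.png",vision.capture("wrist"))
s=readout.get_state(); print(s["tcp_pos"],s["contact_force"],s["moment"],s["eef_rot"],s["gripper_width"])
E
```

```text
time_s: 6.7
tcp_pos: [0.4866, 0.0597, 0.0362]
eef_rot: [14.6, 89.8, -172.1]
contact_force: [0.7, -0.4, -3.4]
gripper_width: 0.0298
time_s: 7.1
tcp_pos: [0.4893, 0.061, 0.0406]
eef_rot: [-132.8, 89.8, 40.6]
contact_force: [0.1, 0.2, -5.2]
gripper_width: 0.0299
[0.4894 0.061  0.0407] [ 0.701  -0.1504 -3.5986] [ 0.0065 -0.0875  0.0092] [-133.5615   89.7942   39.8342] 0.030011999828855523
```

View pics/w4.png

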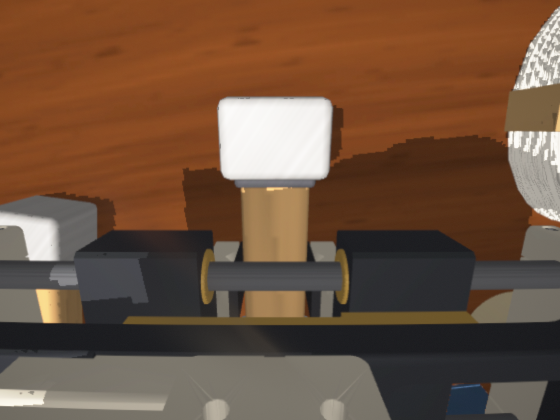

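```bash
python3 -m handwheel '[[[0,0,0,0],[0,0,0,0],[0,0,0,0],[0,0,0,0]]]' 10 6
python3 - <<'E'
from h import *
cv2.imwrite("pics/w5.png",vision.capture("wrist"))
s=readout.get_state(); print(s["tcp_pos"],s["contact_force"],s["moment"],s["eef_rot"],s["gripper_width"])
E
```

```text
time_s: 7.55
tcp_pos: [0.4899, 0.0614, 0.0415]
eef_rot: [-137.1, 89.7, 36.3]
contact_force: [-0.4, 0.7, -4.5]
gripper_width: 0.0299
[0.4899 0.0613 0.0415] [-0.1249  0.0465 -4.6177] [ 0.0637 -0.0018  0.0212] [-137.1057   89.6925   36.2985] 0.030100718747590627
```

View pics/w5.png

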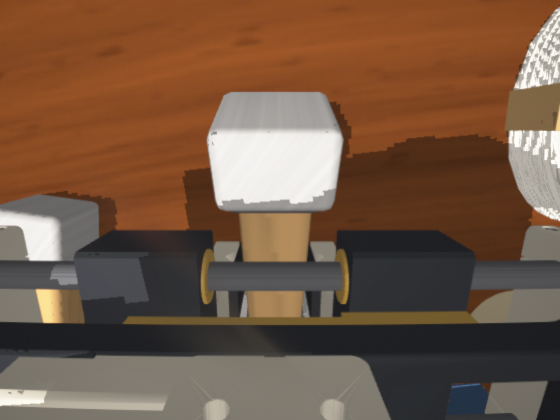

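Run:
```python
from h import *
c=vision.get_calibration("wrist")
o,d=rays(c,[[276,135],[276,93],[276,205]])
f=307.9
for i,w in enumerate((128,107,112)):
    print(o+d[i]*(f*.044/w))
```

```text
[ 0.483  -0.0039  0.0909]
[ 0.481  -0.0205  0.065 ]
[0.486  0.0227 0.0822]
```

```bash
python3 -m handwheel '[[[0,0,-0.2,0],[0,0,-0.2,0],[0,0,-0.2,0],[0,0,-0.2,0],[0,0,-0.1,0],[0,0,0,0],[0,0,0,0]]]'
python3 - <<'E'
from h import *
cv2.imwrite("pics/w6.png",vision.capture("wrist"))
s=readout.get_state(); print(s["tcp_pos"],s["contact_force"],s["moment"],s["eef_rot"],s["gripper_width"])
E
```

```text
time_s: 8.3
tcp_pos: [0.4908, 0.0613, 0.0028]
eef_rot: [-149.8, 89.7, 23.7]
contact_force: [-3.0, -0.3, 9.0]
gripper_width: 0.03
[0.4908 0.0613 0.0028] [-1.3521 -0.078   5.4334] [-0.1063  0.8082 -0.0192] [-149.5877   89.6796   23.907 ] 0.030309594516896105
```

View pics/w6.png

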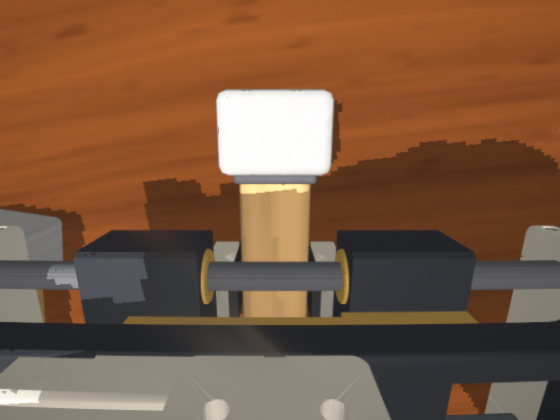

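```bash
python3 -m handwheel '[[[0,0,0,0],[0,0,0.1,0],[0,0,0,0]]]' 40 50; python3 -m handwheel '[[[0,0,0,0],[0,0,0,0],[0,0,0,0],[0,0,0,0]]]' 10 50; python3 -m handwheel '[[[0,0,0.5,0],[0,0,1,0],[0,0,1,0],[0,0,1,0],[0,0,1,0]]]'
python3 - <<'E'
from h import *
s=readout.get_state(); print(s["tcp_pos"],s["contact_force"],s["moment"],s["eef_rot"],s["gripper_width"],s["joints"])
E
```

```text
time_s: 8.65
tcp_pos: [0.4915, 0.0619, 0.0061]
eef_rot: [-150.6, 89.6, 23.0]
contact_force: [-0.2, 0.2, -0.7]
gripper_width: 0.0398
time_s: 9.05
tcp_pos: [0.4914, 0.062, 0.006]
eef_rot: [-149.2, 89.6, 24.3]
contact_force: [0.5, 1.2, 0.9]
gripper_width: 0.0296
time_s: 9.55
tcp_pos: [0.4824, 0.0581, 0.1824]
eef_rot: [27.4, 89.1, -159.2]
contact_force: [1.7, 0.8, -5.2]
gripper_width: 0.0299
[0.4824 0.0581 0.1824] [ 1.6591  0.81   -5.2174] [ 0.1821 -0.3184 -0.067 ] [  27.4028   89.0822 -159.2459] 0.029880423512283965 [ 29.9917   5.2134 -25.536   -0.1699 -60.1566 -36.5547]
```

```bash
python3 -m handwheel '[[[0,-0.9,0.2,0],[0,-0.9,0.2,0],[0,-0.9,0,0],[0,-0.7,0,0],[0,0,0,0],[0,0,0,0]]]'
python3 - <<'E'
from h import *
s=readout.get_state();c=vision.get_calibration("wrist"); im=vision.capture("wrist"); cv2.imwrite("pics/w7.png",im)
import pickle; pickle.dump((s,c),open("w7.pkl","wb"))
print(s["tcp_pos"],s["contact_force"],s["moment"],s["eef_rot"],s["qd"])
E
```

```text
time_s: 10.15
tcp_pos: [0.4813, -0.081, 0.2021]
eef_rot: [10.8, 89.4, -175.8]
contact_force: [-0.3, 0.1, -6.0]
gripper_width: 0.0297
[ 0.4813 -0.081   0.2021] [-0.2906  0.1298 -5.9786] [ 0.0491 -0.1048  0.012 ] [  10.7686   89.4063 -175.796 ] [-1.3714  0.3385 -0.5866 -0.0683 -0.0827  0.7892]
```

View pics/w7.png

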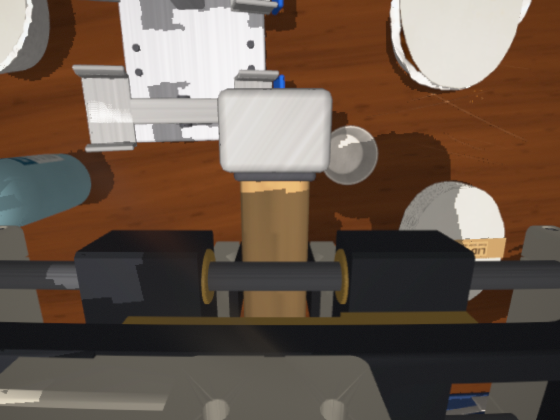

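```bash
python3 -m handwheel '[[[-0.6,-0.5,0.4,0],[-0.6,-0.5,0.4,0],[-0.3,0,0,0],[0,0,0,0],[0,0,0,0],[0,0,0,0]]]'
python3 - <<'E'
from h import *
s=readout.get_state();c=vision.get_calibration("wrist"); im=vision.capture("wrist"); cv2.imwrite("pics/w8.png",im)
import pickle; pickle.dump((s,c),open("w8.pkl","wb"))
print(s["tcp_pos"],s["contact_force"],s["moment"],s["eef_rot"],s["qd"])
E
```

```text
time_s: 10.8
tcp_pos: [0.4191, -0.1177, 0.2317]
eef_rot: [6.8, 89.1, -179.4]
contact_force: [0.1, -1.0, -5.1]
gripper_width: 0.0294
[ 0.4191 -0.1177  0.2317] [ 0.1351 -1.0212 -5.1402] [-0.0251 -0.1253 -0.0237] [   6.843    89.1071 -179.3836] [ 0.6288  0.4089  0.045   0.0664  0.396  -0.1533]
```

View pics/w8.png

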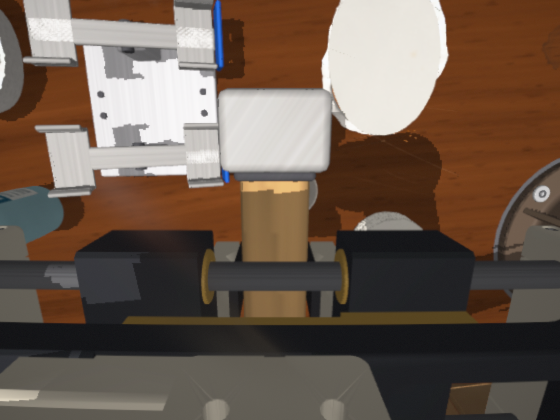

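Run:
```python
import cv2
im=cv2.imread("pics/w8.png"); cv2.imwrite("pics/w8z.png",cv2.resize(im[0:200,15:245],None,fx=3.4,fy=3,interpolation=cv2.INTER_CUBIC))
```

```text
(no output)
```

View pics/w8z.png

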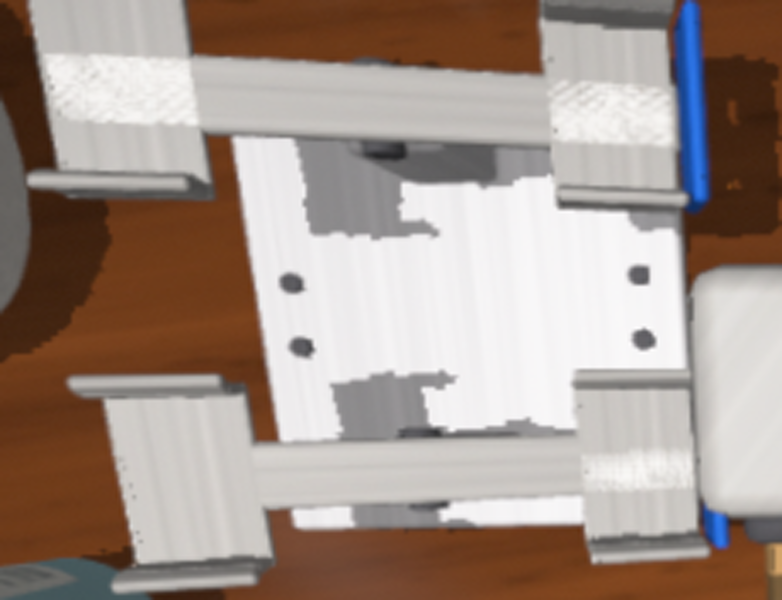

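```bash
cat > rk.py <<'E'
from h import *
import pickle
s,c=pickle.load(open("w8.pkl","rb"))
def P(u,v,z): return plane(c,[[u/3.4+15,v/3.0]],z)[0][:2]
zb,zf=.0847,.0584
RB=P(198,95,zb);RF=P(553,109,zf);LB=P(255,474,zb);LF=P(582,465,zf)
for n,b,f in(("R",RB,RF),("L",LB,LF)):
    d=b-f; print(n,"back",b,"front",f,"len",np.linalg.norm(d),"(exp .0861) yaw",np.degrees(np.arctan2(d[1],d[0])))
m=lambda b,f:(b+f)/2
print("sep",np.linalg.norm(m(LB,LF)-m(RB,RF)), "yaw sep",np.degrees(np.arctan2(*( (m(LB,LF)-m(RB,RF))*[-1,1]))))
# cheeks etc
H=[P(u,v,.008) for u,v in((291,283),(302,347),(638,275),(643,339))]
print("holes",H,"ctr",np.mean(H,0)); print("hole spans",np.linalg.norm(H[0]-H[2]),np.linalg.norm(H[0]-H[1]))
d=(H[0]+H[1]-H[2]-H[3]); print("yaw",np.degrees(np.arctan2(d[1],d[0])))
print("plate front/back pts",P(687,260,.008),P(683,215,.008),P(235,137,.008),P(280,440,.008),"left edge",P(295,528,.008),P(585,525,.008))
# blue lip right: outer top edge
print("lip R top", P(690,8,.064),P(700,205,.064))
ct=c_m=(m(LB,LF)+m(RB,RF))/2; print("rest mid ctr (rack x'=-.003)",ct)
s0=s["tcp_pos"]; print("tcp",s0,"jaw",s["eef_rot"][2]-s["eef_rot"][0])
# held tamper foot
for w in([[228,92],[322,92]],): 
    z=s0[2]+.016+.022; print("end face",plane(c,w,z).mean(0), plane(c,w,z)[0]-plane(c,w,z)[1])
E
python3 rk.py
```

```text
R back [ 0.5819 -0.2935] front [ 0.4945 -0.2861] len 0.08770885305250975 (exp .0861) yaw -4.813113411520493
L back [ 0.5938 -0.1805] front [ 0.506  -0.1715] len 0.08828062535902231 (exp .0861) yaw -5.884231765380747
sep 0.1143909002081585 yaw sep -5.837045748155842
holes [array([ 0.6078, -0.251 ]), array([ 0.6095, -0.2268]), array([ 0.4878, -0.2398]), array([ 0.4899, -0.2159])] ctr [ 0.5488 -0.2334]
hole spans 0.12047811759194707 0.02420049700944867
yaw -5.263165034081629
plate front/back pts [ 0.4702 -0.2434] [ 0.4691 -0.2597] [ 0.6146 -0.3051] [ 0.626  -0.1921] left edge [ 0.6292 -0.1563] [ 0.5229 -0.1454]
lip R top [ 0.4504 -0.3091] [ 0.456  -0.2511]
rest mid ctr (rack x'=-.003) [ 0.5441 -0.2329]
tcp [ 0.4191 -0.1177  0.2317] jaw -186.22661004208553
end face [ 0.412  -0.1982  0.2697] [ 0.0346 -0.0037  0.    ]
```

```bash
python3 -m handwheel '[[[0.5,-0.7,0,1],[0.5,-0.7,0,1],[0.5,-0.7,0,1],[0.5,-0.7,0,1],[0.5,-0.7,0,1],[0.5,-0.7,0,1],[0,0,0,1],[0,0,0,1]]]'; python3 -m handwheel '[[[0,0,0,1],[0,0,0,1],[0,0,0,1],[0,0,0,1],[0,0,0,1],[0,0,0,1],[0,0,0,1],[0,0,0,1]]]';python3 -m handwheel '[[[0,0,0,1],[0,0,0,1],[0,0,0,0],[0,0,0,0]]]'
python3 - <<'E'
from h import *
s=readout.get_state(); print(s["tcp_pos"],s["eef_rot"],(s["eef_rot"][2]-s["eef_rot"][0])%360,s["contact_force"],s["moment"],s["joints"])
E
```

```text
time_s: 11.65
tcp_pos: [0.5491, -0.2903, 0.2241]
eef_rot: [-8.8, 88.8, -153.1]
contact_force: [0.0, -0.1, -5.3]
gripper_width: 0.0295
time_s: 12.45
tcp_pos: [0.5547, -0.2884, 0.2127]
eef_rot: [-31.7, 88.3, -134.1]
contact_force: [-0.0, -1.1, -5.0]
gripper_width: 0.0298
time_s: 12.85
tcp_pos: [0.5571, -0.2869, 0.2082]
eef_rot: [-40.6, 88.2, -132.6]
contact_force: [0.6, 0.5, -5.4]
gripper_width: 0.0295
[ 0.5571 -0.2869  0.2082] [ -40.6372   88.1687 -132.5957] 268.0414709072469 [ 0.6416  0.4832 -5.4312] [ 0.0818 -0.2174  0.0069] [ -8.4677  17.0346  -7.5712   1.6539 -66.4307  95.8341]
```

```bash
python3 -m handwheel '[[[-0.4,-0.1,-0.4,-0.7],[0,0,-0.6,0],[0,0,-0.4,0],[0,0,0,0],[0,0,0,0]]]'
python3 - <<'E'
from h import *
s=readout.get_state(); print(s["tcp_pos"],s["eef_rot"],(s["eef_rot"][2]-s["eef_rot"][0])%360,s["contact_force"],s["moment"])
cv2.imwrite("pics/w9.png",vision.capture("wrist")); im=vision.capture("side");cv2.imwrite("pics/s9f.png",im)
cv2.imwrite("pics/s9.png",cv2.resize(im[90:230,230:370],None,fx=4,fy=4))
im=vision.capture("top")
cv2.imwrite("pics/t9.png",cv2.resize(im[130:270,270:410],None,fx=4,fy=4))
E
```

```text
time_s: 13.35
tcp_pos: [0.5426, -0.2907, 0.1499]
eef_rot: [-39.6, 88.2, -135.7]
contact_force: [0.0, 0.2, -4.6]
gripper_width: 0.0298
[ 0.5426 -0.2907  0.1499] [ -39.5502   88.1562 -135.7055] 263.8447156172496 [ 0.029   0.2082 -4.5781] [ 0.0247 -0.3678 -0.0157]
```

View pics/w9.png

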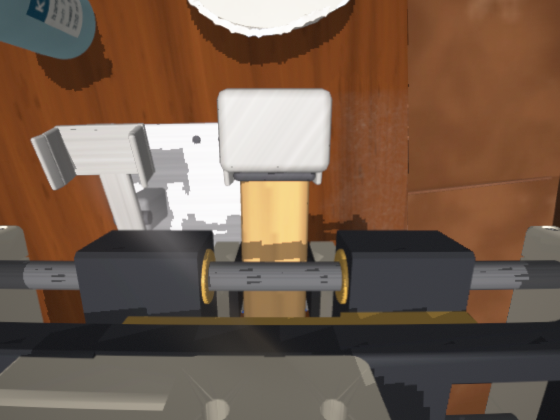

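View pics/s9.png

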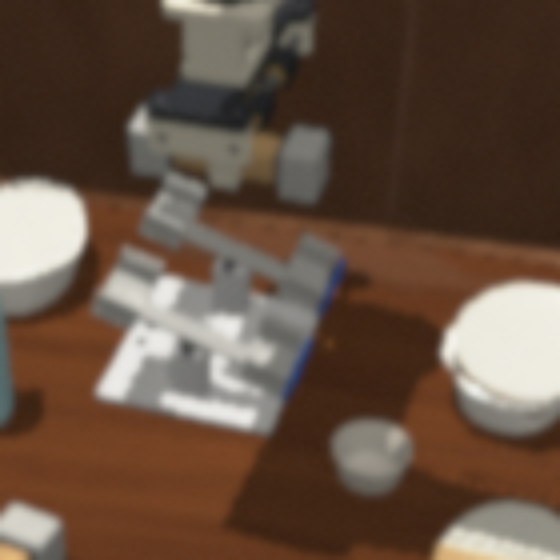

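View pics/t9.png

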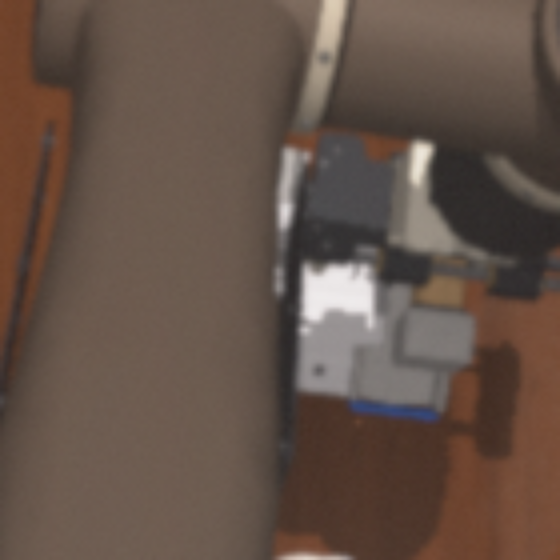

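```bash
python3 -m handwheel '[[[-0.05,0,-0.4,0.1],[0,0,-0.4,0],[0,0,-0.3,0],[0,0,-0.2,0],[0,0,0,0]]]'
python3 - <<'E'
from h import *
s=readout.get_state(); print(s["tcp_pos"],s["eef_rot"],(s["eef_rot"][2]-s["eef_rot"][0])%360,s["contact_force"],s["moment"])
cv2.imwrite("pics/w10.png",vision.capture("wrist")); im=vision.capture("side")
cv2.imwrite("pics/s10.png",cv2.resize(im[90:230,230:370],None,fx=4,fy=4))
E
```

```text
time_s: 14.0
tcp_pos: [0.5444, -0.2916, 0.1017]
eef_rot: [-21.2, 88.4, -116.8]
contact_force: [0.2, 0.3, -5.3]
gripper_width: 0.0299
[ 0.5444 -0.2916  0.1017] [ -21.224    88.3736 -116.8355] 264.3884998312626 [ 0.2073  0.342  -5.263 ] [ 0.0444 -0.0563 -0.0202]
```

View pics/w10.png

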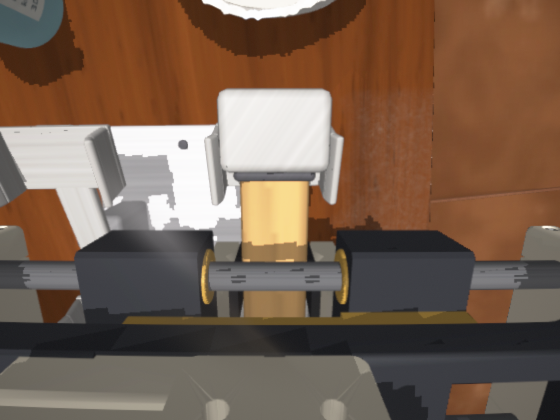

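View pics/s10.png

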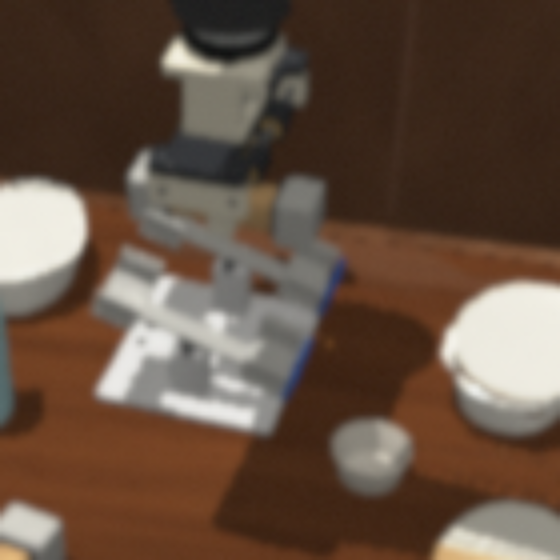

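```bash
python3 -m handwheel '[[[-0.1,0.02,-0.2,0],[-0.05,0.02,-0.2,0],[0,0,-0.2,0],[0,0,-0.1,0],[0,0,0,0]]]'
python3 - <<'E'
from h import *
s=readout.get_state(); print(s["tcp_pos"],s["eef_rot"],(s["eef_rot"][2]-s["eef_rot"][0])%360,s["contact_force"],s["moment"])
cv2.imwrite("pics/w11.png",vision.capture("wrist")); im=vision.capture("side")
cv2.imwrite("pics/s11.png",cv2.resize(im[90:230,230:370],None,fx=4,fy=4))
E
```

```text
time_s: 14.6
tcp_pos: [0.5412, -0.2909, 0.0786]
eef_rot: [-3.2, 88.3, -98.7]
contact_force: [-0.6, 0.3, -4.6]
gripper_width: 0.0297
[ 0.5412 -0.2909  0.0786] [ -3.2035  88.3232 -98.7006] 264.50293543913745 [-0.581   0.3389 -4.6069] [ 0.1864 -0.1233 -0.0135]
```

View pics/w11.png

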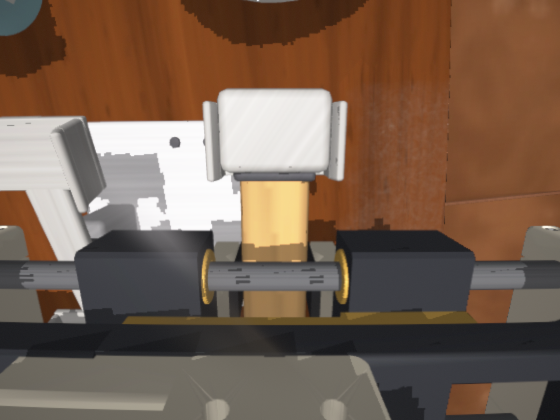

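View pics/s11.png

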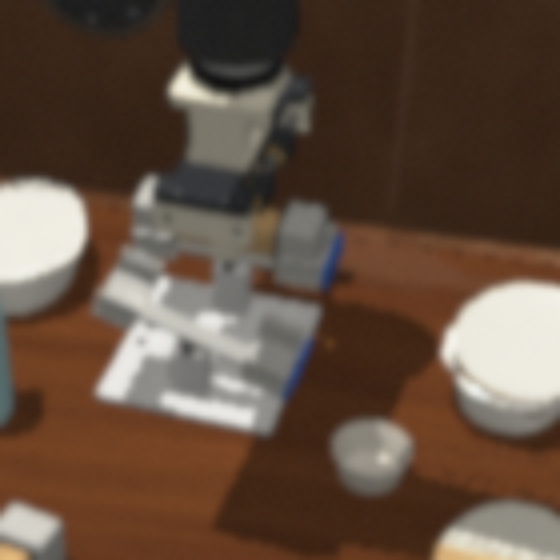

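```bash
python3 -m handwheel '[[[0,0,0,0],[0,0,0,0],[0,0,0,0],[0,0,0,0],[0,0,0,0]]]' 10 5
python3 - <<'E'
from h import *
s=readout.get_state(); print(s["tcp_pos"],s["contact_force"],s["moment"])
cv2.imwrite("pics/w12.png",vision.capture("wrist")); im=vision.capture("side")
cv2.imwrite("pics/s12.png",cv2.resize(im[90:230,230:370],None,fx=4,fy=4))
E
```

```text
time_s: 15.2
tcp_pos: [0.5392, -0.2911, 0.0777]
eef_rot: [-10.7, 88.3, -106.2]
contact_force: [-3.6, 1.5, 1.4]
gripper_width: 0.0306
[ 0.5392 -0.2911  0.0777] [-3.5921  1.4652  1.3911] [ 0.4849  1.0304 -0.1067]
```

View pics/s12.png

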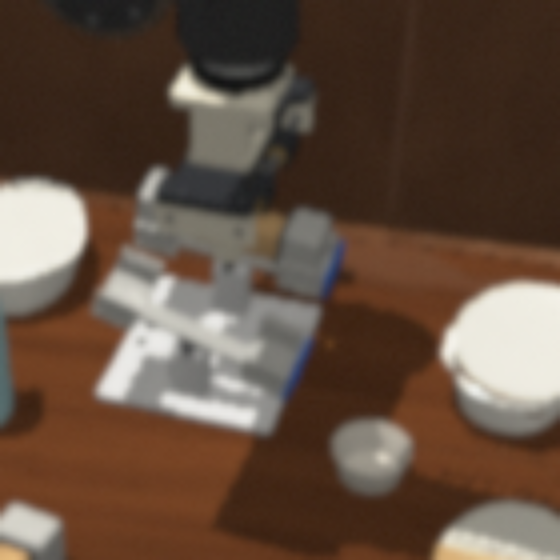

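```bash
python3 -m handwheel '[[[0,0,0,0],[0,0,0,0],[0,0,0,0],[0,0,0,0],[0,0,0,0]]]' 50 30
python3 - <<'E'
from h import *
s=readout.get_state(); print(s["tcp_pos"],s["contact_force"],s["moment"])
cv2.imwrite("pics/w13.png",vision.capture("wrist")); im=vision.capture("side")
cv2.imwrite("pics/s13.png",cv2.resize(im[90:230,230:370],None,fx=4,fy=4))
E
```

```text
time_s: 15.8
tcp_pos: [0.5421, -0.2915, 0.0782]
eef_rot: [-1.4, 88.3, -96.9]
contact_force: [-0.6, -0.0, -0.4]
gripper_width: 0.0499
[ 0.5421 -0.2915  0.0782] [-0.5722 -0.0251 -0.3868] [ 0.096  -0.0292  0.0358]
```

View pics/s13.png

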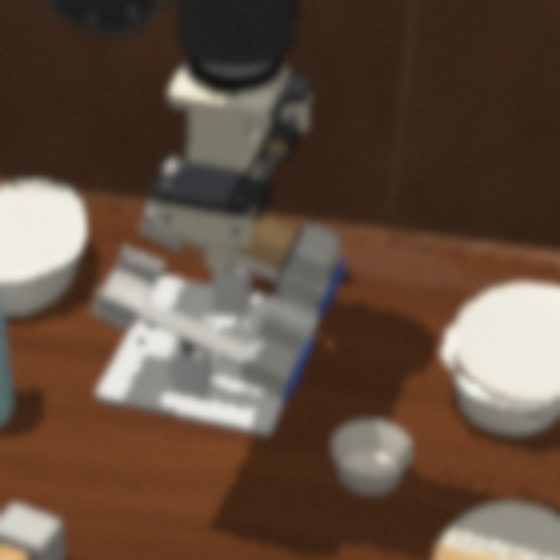

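View pics/w13.png

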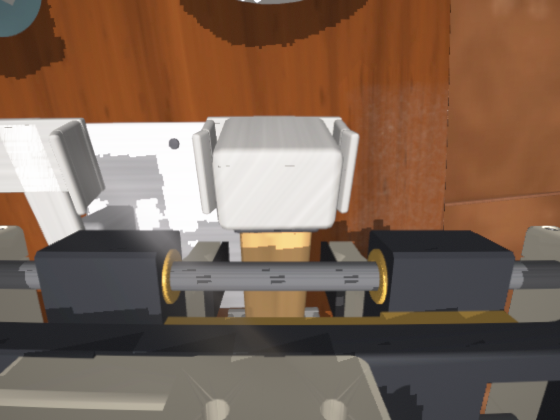

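```bash
python3 -m handwheel '[[[0,0,0.4,0],[0,0,1,0],[0,0,1,0],[0,0,1,0],[0,0,0.6,0],[0,0,0,0]]]' 50 30
python3 - <<'E'
from h import *
s=readout.get_state(); print(s["tcp_pos"],s["contact_force"],s["moment"])
cv2.imwrite("pics/w14.png",vision.capture("wrist"))
E
```

```text
time_s: 16.5
tcp_pos: [0.5396, -0.2911, 0.2429]
eef_rot: [-8.8, 88.3, -104.3]
contact_force: [-0.0, 0.4, -0.6]
gripper_width: 0.0499
[ 0.5396 -0.2911  0.2429] [-0.016   0.3524 -0.6102] [ 0.0876 -0.1282  0.0281]
```

View pics/w14.png

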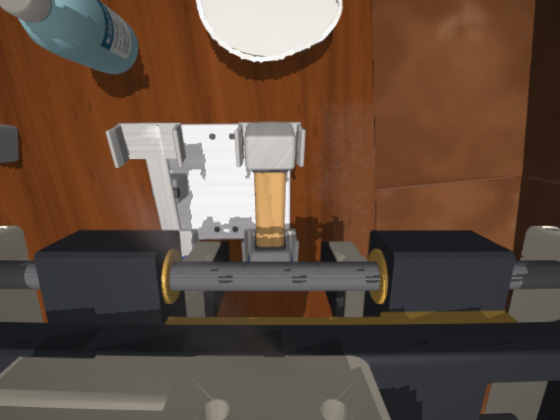

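```bash
python3 -m handwheel '[[[0.2,0.9,0,-1],[0.2,0.9,0,-1],[0.3,0.9,0,-1],[0.3,0.9,0,-1],[0.3,0.9,0,-1],[0.3,0.9,0,-1],[0.3,0.9,0,-1],[0.3,0.9,0,-1]]]' 80 30;  python3 -m handwheel '[[[0.3,0.9,0,-1],[0.2,0.9,0,-1],[0,0.6,0,-1],[0,0,0,-1],[0,0,0,-1],[0,0,0,-1],[0,0,0,-1],[0,0,0,-1]]]'; python3 -m handwheel '[[[0,0,0,-1],[0,0,0,-1],[0,0,0,0],[0,0,0,0]]]'
python3 - <<'E'
from h import *
s=readout.get_state(); print(s["tcp_pos"],s["eef_rot"],(s["eef_rot"][2]-s["eef_rot"][0])%360,s["contact_force"],s["moment"],s["joints"])
E
```

```text
time_s: 17.35
tcp_pos: [0.6223, 0.0043, 0.2304]
eef_rot: [-26.6, 87.7, -164.1]
contact_force: [-0.0, 0.0, -0.1]
gripper_width: 0.0803
time_s: 18.15
tcp_pos: [0.6382, 0.1105, 0.2139]
eef_rot: [-18.5, 86.5, 162.6]
contact_force: [-0.2, 0.4, -0.7]
gripper_width: 0.0798
time_s: 18.55
tcp_pos: [0.6355, 0.1099, 0.2071]
eef_rot: [-13.1, 86.1, 157.6]
contact_force: [-0.4, 1.0, -0.2]
gripper_width: 0.0799
[0.6355 0.1099 0.2071] [-13.0871  86.1141 157.5875] 170.67469097812076 [-0.4473  0.9786 -0.1618] [ 0.0635 -0.2888 -0.0492] [ 25.3329  20.4778  -0.8491  -3.0353 -71.3128 -33.6192]
```

```bash
python3 -m handwheel '[[[0.2,-0.25,-0.8,-0.6],[0,0,-1,-0.5],[0,0,-1,0],[0,0,-1,0],[0,0,-0.5,0]]]'
python3 - <<'E'
from h import *
vision.capture("wrist")
s=readout.get_state(); print(s["tcp_pos"],s["eef_rot"],(s["eef_rot"][2]-s["eef_rot"][0])%360,s["contact_force"],s["moment"])
cv2.imwrite("pics/w15.png",vision.capture("wrist"))
E
```

```text
time_s: 19.05
tcp_pos: [0.645, 0.0998, 0.0322]
eef_rot: [-17.8, 86.4, 147.9]
contact_force: [0.2, -0.4, 0.8]
gripper_width: 0.0802
[0.6436 0.0994 0.0295] [-15.3985  86.2914 150.272 ] 165.67055382287674 [-1.8121 -0.9606 -2.4818] [-0.0832  0.0533  0.0284]
```

View pics/w15.png

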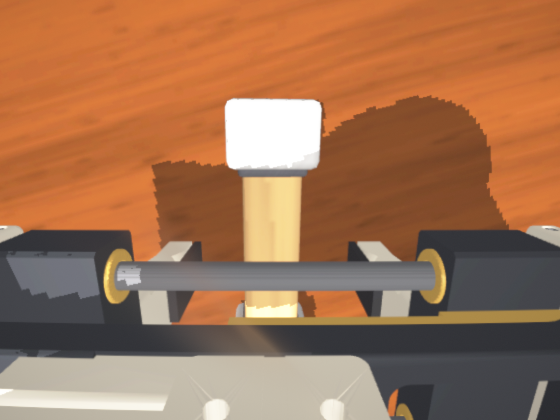

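```bash
python3 -m handwheel '[[[0.02,-0.03,-0.5,0]]]'
python3 - <<'E'
from h import *
vision.capture("wrist")
s=readout.get_state(); print(s["tcp_pos"],s["eef_rot"],s["contact_force"],s["moment"])
E
```

```text
time_s: 19.25
tcp_pos: [0.6479, 0.0992, 0.015]
eef_rot: [-19.2, 86.6, 146.6]
contact_force: [2.0, 0.5, 0.4]
gripper_width: 0.0797
[0.6445 0.0982 0.0097] [-14.7088  86.269  151.0335] [-1.6642  0.021  -5.2557] [-0.1755  0.0514  0.0081]
```

```bash
python3 -m handwheel '[[[0,0,0,0]]]' 10 50
python3 - <<'E'
from h import *
for i in range(14): vision.capture("wrist")
s=readout.get_state(); print(s["time_s"],s["tcp_pos"],s["eef_rot"],s["contact_force"],s["moment"],s["gripper_width"])
E
```

```text
time_s: 19.4
tcp_pos: [0.6444, 0.0981, 0.01]
eef_rot: [-14.1, 86.2, 151.7]
contact_force: [-0.2, 0.1, 0.2]
gripper_width: 0.0759
20.1 [0.6447 0.0982 0.0102] [-14.9113  86.288  150.835 ] [-1.6923 -0.2247  3.5096] [-0.0755  0.132  -0.093 ] 0.030328108883257116
```

```bash
python3 -m handwheel '[[[0,0,0.4,0],[0,0,0.4,0]]]' 10 50
python3 - <<'E'
from h import *
M=[]
for i in range(8):
    im=vision.capture("wrist"); s=readout.get_state(); M.append(np.r_[s["contact_force"],s["moment"]])
cv2.imwrite("pics/w16.png",im); print(s["tcp_pos"],np.mean(M[3:],0))
E
python3 -m handwheel '[[[0,0,0,0]]]' 10 6
python3 - <<'E'
from h import *
for i in range(8):im=vision.capture("wrist")
cv2.imwrite("pics/w17.png",im);s=readout.get_state(); print(s["tcp_pos"],s["contact_force"],s["moment"],s["gripper_width"])
a=cv2.imread("pics/w16.png"); cv2.imwrite("pics/w1617.png",np.hstack([a[60:260,120:430],im[60:260,120:430]]))
E
```

```text
time_s: 20.3
tcp_pos: [0.6419, 0.0975, 0.0393]
eef_rot: [-11.2, 86.0, 154.5]
contact_force: [0.0, 0.5, -4.5]
gripper_width: 0.0301
[0.6421 0.0975 0.0388] [-0.0263 -0.2191 -4.1624  0.0728 -0.3972  0.0079]
time_s: 20.8
tcp_pos: [0.6419, 0.0974, 0.0384]
eef_rot: [-11.0, 86.0, 154.7]
contact_force: [-0.9, 0.1, -3.8]
gripper_width: 0.0295
[0.6421 0.0975 0.0388] [ 0.161  -0.4674 -2.9351] [-0.2227 -0.3157  0.0095] 0.02986861187103895
```

View pics/w1617.png

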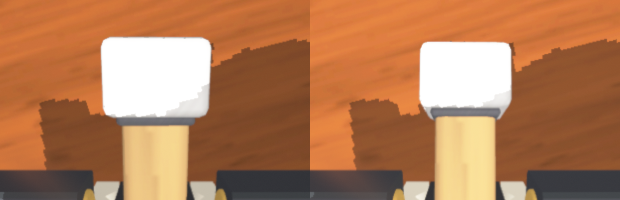

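```bash
python3 -m handwheel '[[[0,0,-0.25,0],[0,0,-0.25,0],[0,0,-0.25,0],[0,0,-0.1,0]]]'
python3 - <<'E'
from h import *
im=vision.capture("wrist");im=vision.capture("wrist");s=readout.get_state(); print(s["tcp_pos"],s["contact_force"],s["moment"],s["gripper_width"])
E
python3 -m handwheel '[[[0,0,0,0],[0,0,0,0]]]' 40 50
python3 - <<'E'
from h import *
im=vision.capture("wrist");s=readout.get_state(); print(s["tcp_pos"],s["contact_force"],s["moment"],s["gripper_width"],s["eef_rot"])
cv2.imwrite("pics/w18.png",im)
E
```

```text
time_s: 21.6
tcp_pos: [0.6438, 0.0987, 0.0048]
eef_rot: [-14.4, 86.2, 151.4]
contact_force: [-4.0, 0.9, 9.6]
gripper_width: 0.0314
[0.6438 0.0987 0.0045] [ 0.5748  1.2242 -2.5436] [ 0.1153 -0.4037 -0.0462] 0.03126446111373041
time_s: 21.9
tcp_pos: [0.6435, 0.0984, 0.0033]
eef_rot: [-13.5, 86.2, 152.3]
contact_force: [0.4, 0.2, -0.1]
gripper_width: 0.0388
[0.6434 0.0984 0.0033] [ 0.1227 -0.2811 -0.1655] [-0.0989 -0.2397  0.0169] 0.03963622053483392 [-13.388   86.1596 152.3635]
```

View pics/w18.png

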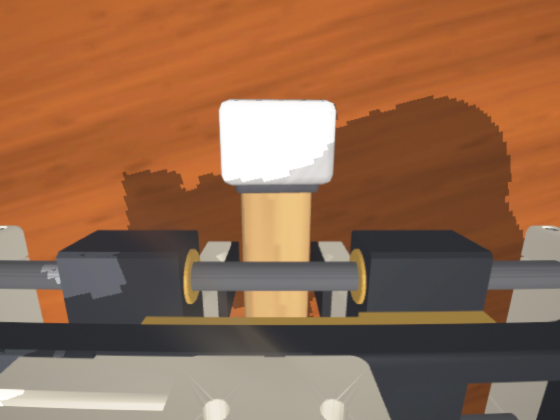

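Run:
```python
from h import *
c=vision.get_calibration("wrist");s=readout.get_state()
P=plane(c,[[228,103],[328,103],[240,183],[318,183]],.044); e=P[:2].mean(0)[:2]; i=P[2:].mean(0)[:2]; print(e,i,np.linalg.norm(e-i),s["tcp_pos"])
a=np.radians(75.5); u=np.array([np.cos(a),np.sin(a)])
print("centre from end",e+.079*u,"grasp pt", (s["tcp_pos"][:2]))
```

```text
[0.6269 0.023 ] [0.6336 0.0515] 0.029223977182872098 [0.6434 0.0984 0.0033]
centre from end [0.6466 0.0995] grasp pt [0.6434 0.0984]
```

```bash
python3 -m handwheel '[[[0,0.02,0.1,0]]]' 40 50;  python3 -m handwheel '[[[0,0,0,0]]]' 10 50
python3 - <<'E'
from h import *
for i in range(5): vision.capture("wrist")
s=readout.get_state(); print(s["time_s"],s["tcp_pos"],s["eef_rot"],s["contact_force"],s["gripper_width"])
E
python3 -m handwheel '[[[0,0,0.5,0],[0,0,1,0],[0,0,1,0],[0,0,1,0],[0,0,1,0],[0,-0.6,0.6,-1]]]'; python3 -m handwheel '[[[-0.3,-0.9,0.1,-1],[-0.4,-0.9,0.1,-1],[-0.4,-0.9,0.1,-1],[-0.4,-0.9,0.1,-1],[-0.4,-0.9,0.1,-1],[-0.3,-0.6,0,-1],[-0.1,-0.3,0,-1]]]'; python3 -m handwheel '[[[0,-0.2,0,-1],[0,0,0,-1],[0,0,0,-1],[0,0,0,-1],[0,0,0,-1],[0,0,0,-1],[0,0,0,-1]]]'
python3 - <<'E'
from h import *
vision.capture("wrist")
s=readout.get_state(); print(s["tcp_pos"],s["eef_rot"],(s["eef_rot"][2]-s["eef_rot"][0])%360,s["contact_force"],s["moment"],s["joints"])
E
```

```text
time_s: 22.05
tcp_pos: [0.6431, 0.0989, 0.0068]
eef_rot: [-12.7, 86.1, 153.1]
contact_force: [-0.8, -0.5, -0.9]
gripper_width: 0.0403
time_s: 22.15
tcp_pos: [0.6436, 0.0991, 0.0074]
eef_rot: [-13.2, 86.2, 152.5]
contact_force: [1.0, -1.1, -0.2]
gripper_width: 0.0363
22.4 [0.6436 0.099  0.0073] [-13.2053  86.1685 152.5396] [ 0.028  -0.9304  4.4462] 0.03044121252447655
time_s: 23.0
tcp_pos: [0.6341, 0.0752, 0.2065]
eef_rot: [-4.7, 85.1, 155.9]
contact_force: [1.4, -0.0, -4.0]
gripper_width: 0.03
time_s: 23.7
tcp_pos: [0.5348, -0.1457, 0.2251]
eef_rot: [-4.6, 84.8, 119.6]
contact_force: [0.2, 0.3, -5.2]
gripper_width: 0.0296
time_s: 24.4
tcp_pos: [0.5271, -0.1546, 0.2175]
eef_rot: [2.5, 84.2, 89.8]
contact_force: [0.3, 0.7, -4.2]
gripper_width: 0.0302
[ 0.5268 -0.1545  0.2174] [ 2.7895 84.201  89.6826] 86.89302002628733 [-0.5888  0.3347 -4.556 ] [-0.3461  0.012   0.0157] [ -0.2171  10.2673 -12.3011  -6.2767 -67.5432 -90.4845]
```

```bash
python3 -m handwheel '[[[0.5,-0.5,-0.4,-0.5],[0.1,0,-0.6,0],[0,0,-0.5,0]]]'
python3 - <<'E'
from h import *
vision.capture("wrist")
s=readout.get_state(); print(s["tcp_pos"],s["eef_rot"],(s["eef_rot"][2]-s["eef_rot"][0])%360,s["contact_force"],s["moment"])
cv2.imwrite("pics/w19.png",vision.capture("wrist")); im=vision.capture("side");cv2.imwrite("pics/s19f.png",im)
cv2.imwrite("pics/s19.png",cv2.resize(im[90:230,230:370],None,fx=4,fy=4))
E
```

```text
time_s: 24.75
tcp_pos: [0.5517, -0.1745, 0.1575]
eef_rot: [0.5, 84.1, 85.1]
contact_force: [-0.1, 0.2, -4.7]
gripper_width: 0.03
[ 0.5498 -0.174   0.1538] [ 3.2988 84.0864 87.8345] 84.53570032839322 [-2.2682  0.3001 -7.4625] [-0.3439  0.1468  0.1296]
```

View pics/w19.png

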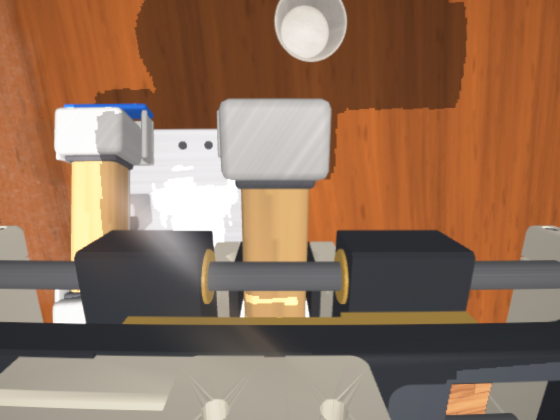

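View pics/s19.png

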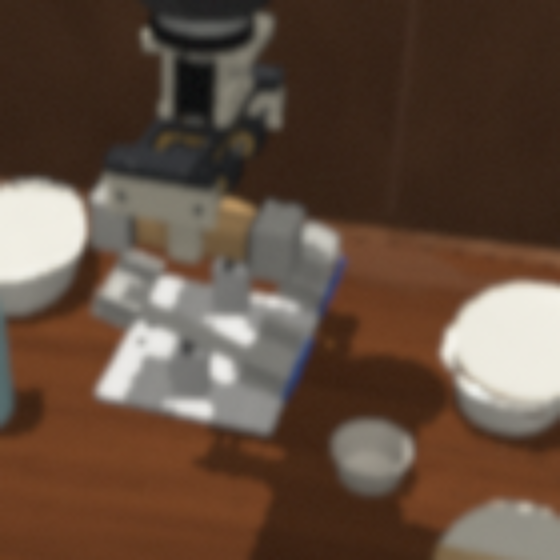

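```bash
python3 -m handwheel '[[[0.05,0,-0.5,0],[0,0,-0.4,0]]]'
python3 - <<'E'
from h import *
vision.capture("wrist")
s=readout.get_state(); print(s["tcp_pos"],s["eef_rot"],(s["eef_rot"][2]-s["eef_rot"][0])%360,s["contact_force"],s["moment"])
cv2.imwrite("pics/w20.png",vision.capture("wrist")); im=vision.capture("side");cv2.imwrite("pics/s20f.png",im)
cv2.imwrite("pics/s20.png",cv2.resize(im[90:230,230:370],None,fx=4,fy=4))
E
```

```text
time_s: 25.1
tcp_pos: [0.555, -0.1747, 0.1251]
eef_rot: [-1.4, 84.2, 83.4]
contact_force: [-0.2, 0.0, -4.5]
gripper_width: 0.0297
[ 0.5541 -0.1745  0.123 ] [-0.0806 84.1977 84.6527] 84.73330715952896 [-1.5603  0.8024 -4.7663] [-0.4399  0.0136  0.0232]
```

View pics/w20.png

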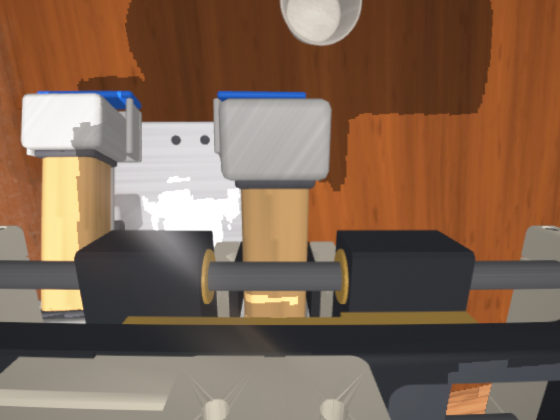

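View pics/s20.png

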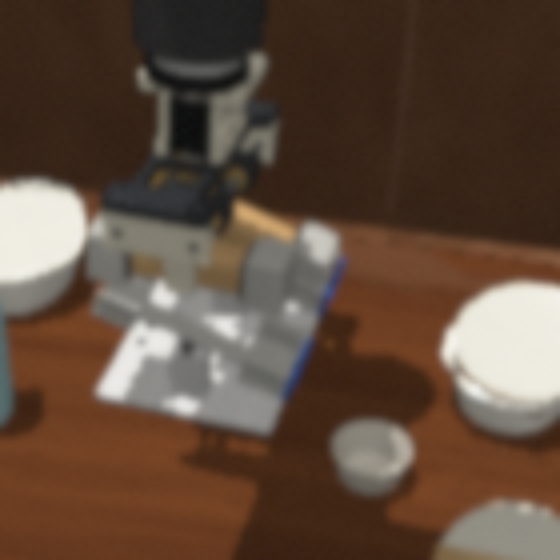

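Run:
```python
from h import *
c=vision.get_calibration("wrist"); s=readout.get_state(); print(s["tcp_pos"])
P=plane(c,[[218,95],[306,96],[42,97],[128,97]],.064)[:,:2]; print(P,np.linalg.norm(P[0]-P[1]))
a=np.radians(-5.4); ex=np.array([np.cos(a),np.sin(a)]); ey=np.array([-ex[1],ex[0]])
o=np.array([.5475,-.2332])
print("rack frame lip L",((P[:2].mean(0)-o)@ex),((P[:2].mean(0)-o)@ey),"expect -.088 .0575")
print("tcp in rack",(s["tcp_pos"][:2]-o)@ex,(s["tcp_pos"][:2]-o)@ey)
z=s["tcp_pos"][2]+.016+.022
Q=plane(c,[[224,103],[328,103]],z)[:,:2]; print("foot end",Q,np.linalg.norm(Q[0]-Q[1]),(Q.mean(0)-o)@ex,(Q.mean(0)-o)@ey)
Q=plane(c,[[222,180],[328,180]],z)[:,:2]; print("foot inner",Q,np.linalg.norm(Q[0]-Q[1]),(Q.mean(0)-o)@ex,(Q.mean(0)-o)@ey)
```

```text
[ 0.5547 -0.1749  0.1253]
[[ 0.4623 -0.1974]
 [ 0.4678 -0.1383]
 [ 0.4531 -0.3094]
 [ 0.4584 -0.2555]] 0.05939352599222929
rack frame lip L -0.08819615925452605 0.05729097716289645 expect -.088 .0575
tcp in rack 0.001642357356128261 0.05875484025054084
foot end [[ 0.4771 -0.1897]
 [ 0.4803 -0.1509]] 0.038929461184104744 -0.07444130444793164 0.05615695951566476
foot inner [[ 0.5051 -0.1941]
 [ 0.5096 -0.1524]] 0.04199487523419326 -0.04557739321774388 0.055905382458289375
```

```bash
python3 -m handwheel '[[[-0.1,0.03,-0.35,0],[-0.1,0,-0.3,0],[-0.05,0,-0.1,0]]]'
python3 - <<'E'
from h import *
vision.capture("wrist")
s=readout.get_state(); print(s["tcp_pos"],s["eef_rot"],(s["eef_rot"][2]-s["eef_rot"][0])%360,s["contact_force"],s["moment"])
cv2.imwrite("pics/w21.png",vision.capture("wrist")); im=vision.capture("side");cv2.imwrite("pics/s21f.png",im)
cv2.imwrite("pics/s21.png",cv2.resize(im[90:230,230:370],None,fx=4,fy=4))
s=readout.get_state(); print(s["tcp_pos"],s["contact_force"],s["moment"])
E
```

```text
time_s: 25.55
tcp_pos: [0.5475, -0.174, 0.0998]
eef_rot: [-5.2, 84.3, 79.7]
contact_force: [-0.4, -0.2, -3.5]
gripper_width: 0.0295
[ 0.5472 -0.1741  0.0996] [-4.9305 84.2641 79.9552] 84.88568453820511 [-0.5238  0.7429 -3.8353] [-0.3341 -0.0297  0.0083]
[ 0.5477 -0.1742  0.1002] [-0.458   0.0829 -3.5441] [-0.4535 -0.154  -0.0412]
```

View pics/w21.png

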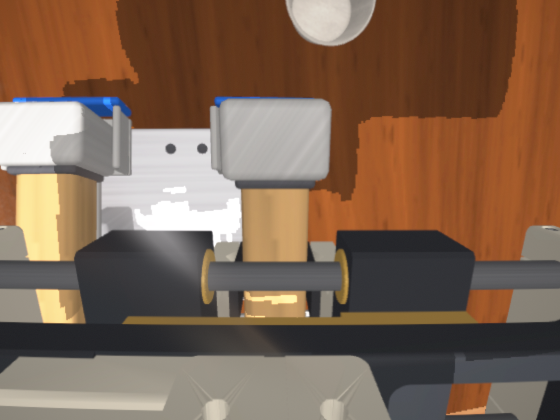

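View pics/s21.png

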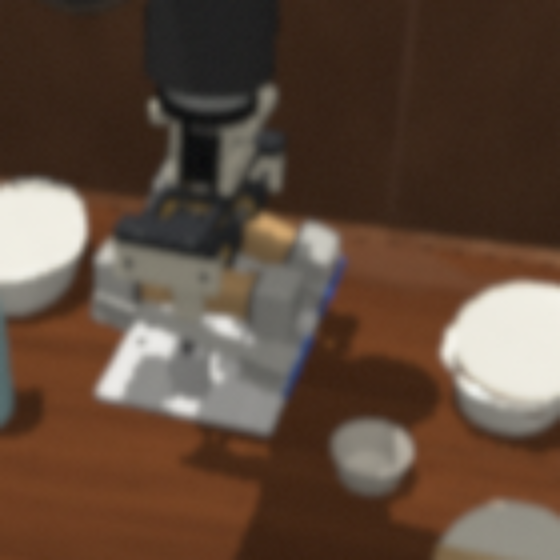

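```bash
python3 -m handwheel '[[[0.03,0,-0.2,0],[0.03,0,-0.15,0]]]'
python3 - <<'E'
from h import *
vision.capture("wrist")
s=readout.get_state(); print(s["tcp_pos"],s["eef_rot"],(s["eef_rot"][2]-s["eef_rot"][0])%360,s["contact_force"],s["moment"])
cv2.imwrite("pics/w22.png",vision.capture("wrist")); im=vision.capture("side");cv2.imwrite("pics/s22f.png",im)
cv2.imwrite("pics/s22.png",cv2.resize(im[90:230,230:370],None,fx=4,fy=4))
s=readout.get_state(); print(s["tcp_pos"],s["contact_force"],s["moment"])
E
```

```text
time_s: 25.9
tcp_pos: [0.5518, -0.1745, 0.0876]
eef_rot: [-7.4, 84.3, 77.6]
contact_force: [-0.1, -0.1, -2.5]
gripper_width: 0.03
[ 0.5516 -0.1744  0.0866] [-6.7732 84.271  78.1369] 84.9100868085645 [ 0.7189 -0.8037 -5.3294] [-0.4781 -0.3732  0.0071]
[ 0.5513 -0.1744  0.0872] [-0.1594  0.8954 -2.8269] [-0.3655 -0.1924  0.0243]
```

View pics/w22.png

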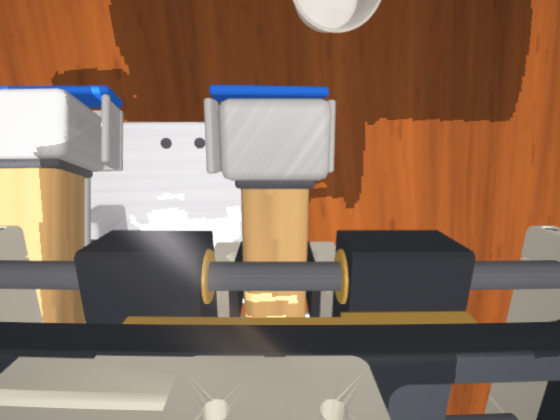

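View pics/s22.png

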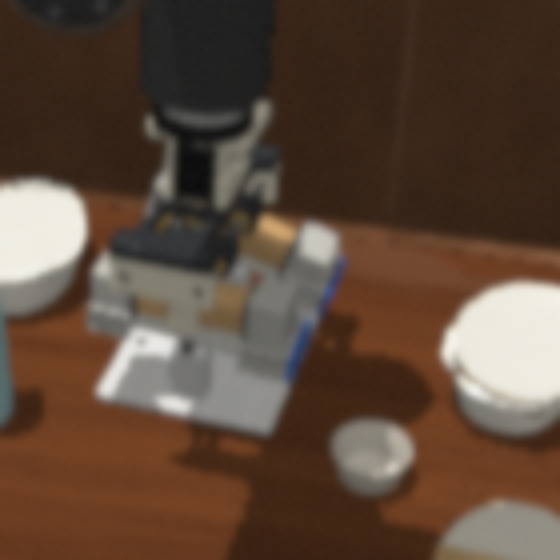

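```bash
python3 -m handwheel '[[[0,0,-0.05,0]]]' 10 5
python3 - <<'E'
from h import *
for i in range(7): im=vision.capture("wrist")
cv2.imwrite("pics/w23.png",im); im=vision.capture("side");cv2.imwrite("pics/s23f.png",im)
cv2.imwrite("pics/s23.png",cv2.resize(im[90:230,230:370],None,fx=4,fy=4))
s=readout.get_state(); print(s["tcp_pos"],s["contact_force"],s["moment"])
E
```

```text
time_s: 26.15
tcp_pos: [0.5514, -0.1745, 0.0853]
eef_rot: [-6.4, 84.3, 78.5]
contact_force: [-1.4, 1.0, -3.1]
gripper_width: 0.0302
[ 0.5512 -0.1745  0.0852] [-1.9968 -1.7072 -3.8963] [-0.8861  0.2408  0.0903]
```

View pics/w23.png

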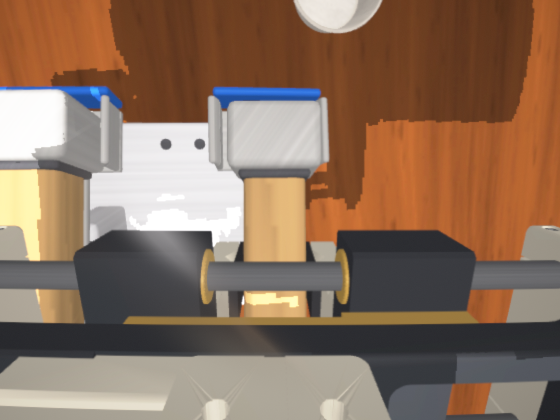

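View pics/s23.png

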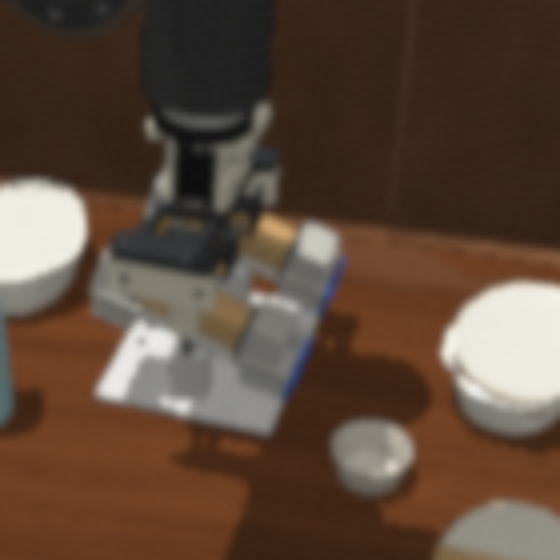

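```bash
python3 -m handwheel '[[[0,0,0,0]]]' 50 30
python3 - <<'E'
from h import *
for i in range(8): im=vision.capture("wrist")
cv2.imwrite("pics/w24.png",im); im=vision.capture("side")
cv2.imwrite("pics/s24.png",cv2.resize(im[90:230,230:370],None,fx=4,fy=4))
s=readout.get_state(); print(s["tcp_pos"],s["contact_force"],s["moment"],s["gripper_width"])
E
```

```text
time_s: 26.65
tcp_pos: [0.5516, -0.1745, 0.0855]
eef_rot: [-6.9, 84.3, 78.0]
contact_force: [-0.4, 0.9, 0.1]
gripper_width: 0.0342
[ 0.5513 -0.1745  0.0853] [-0.0986 -0.7738 -0.4489] [-0.2869 -0.082   0.0179] 0.049528676058245416
```

View pics/w24.png

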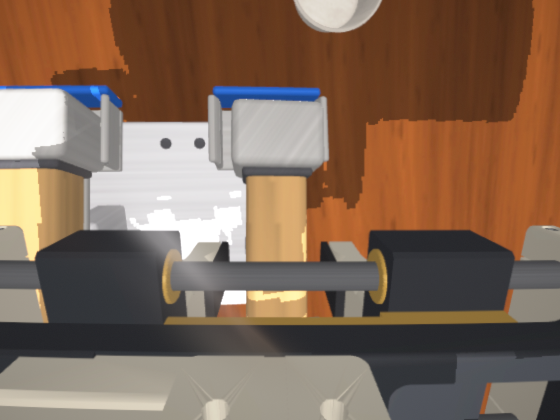

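View pics/s24.png

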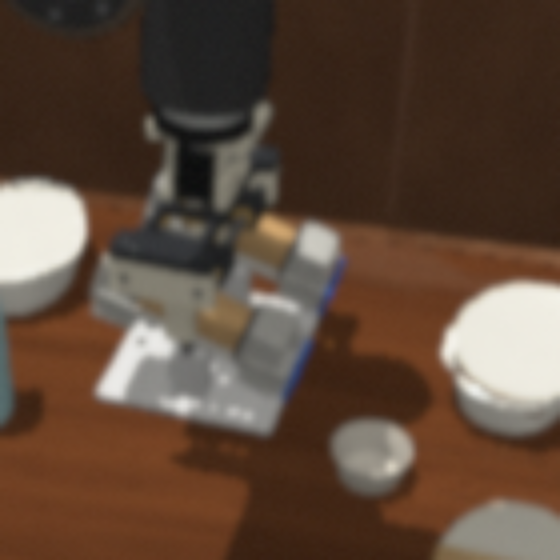

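```bash
python3 -m handwheel '[[[0,0,0.3,0],[0,0,0.8,0],[0,0,1,0],[0,0,1,0],[0,0,0.6,0]]]' 50 30
python3 - <<'E'
from h import *
im=vision.capture("wrist");im=vision.capture("wrist")
cv2.imwrite("pics/w25.png",im); im=vision.capture("side")
cv2.imwrite("pics/s25.png",cv2.resize(im[90:230,230:370],None,fx=4,fy=4))
s=readout.get_state(); print(s["tcp_pos"],s["contact_force"],s["moment"],s["gripper_width"])
E
```

```text
time_s: 27.6
tcp_pos: [0.5478, -0.1745, 0.2376]
eef_rot: [-2.0, 84.4, 82.9]
contact_force: [-0.1, 0.5, 0.5]
gripper_width: 0.0499
[ 0.5481 -0.1743  0.2364] [-0.7662 -0.444  -0.5409] [-0.2681 -0.0491 -0.013 ] 0.05023101114711108
```

View pics/w25.png

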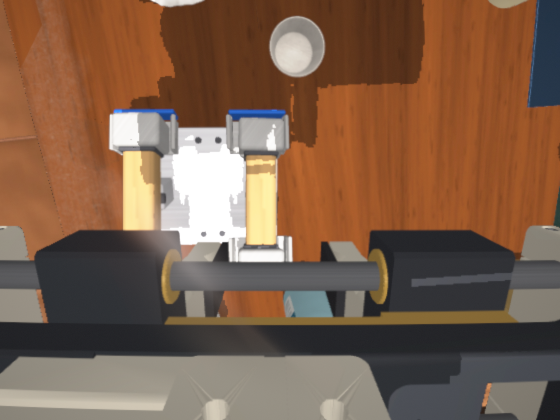

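View pics/s25.png

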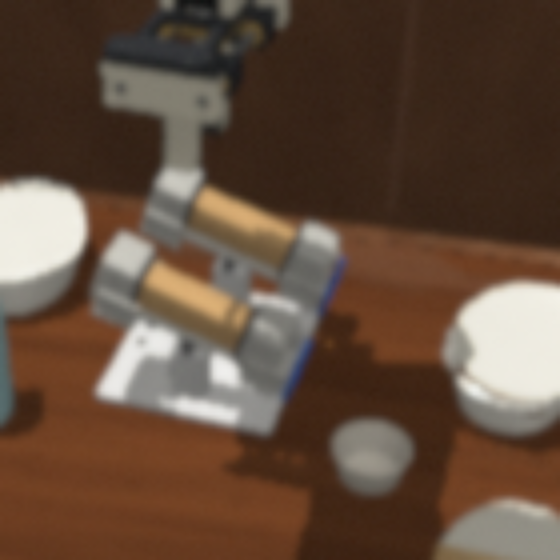

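```bash
python3 -m handwheel '[[[0,0.8,0.2,0],[0,0.9,0,0],[0,0.9,0,0],[0,0.9,0,0],[0,0.9,0,0],[0,0.9,0,0],[0,0.4,0,0],[0,0,0,0]]]'
python3 - <<'E'
from h import *
t=vision.capture("top"); a=cv2.imread("pics/top0.png"); sd=vision.capture("side")
cv2.imwrite("pics/fin.png",np.vstack([np.hstack([cv2.resize(a[100:320,280:420],(400,560)),cv2.resize(t[100:320,280:420],(400,560))])]))
cv2.imwrite("pics/fins.png",cv2.resize(sd[110:250,180:390],None,fx=3.8,fy=3.8,interpolation=cv2.INTER_CUBIC))
s=readout.get_state(); print(s["tcp_pos"],s["contact_force"],s["time_s"])
E
```

```text
time_s: 28.55
tcp_pos: [0.5426, 0.0609, 0.2396]
eef_rot: [3.2, 84.4, 87.8]
contact_force: [0.5, -0.7, 0.2]
gripper_width: 0.0499
[0.5426 0.0592 0.2396] [-0.4925 -0.1439  0.2822] 28.65
```

View pics/fin.png

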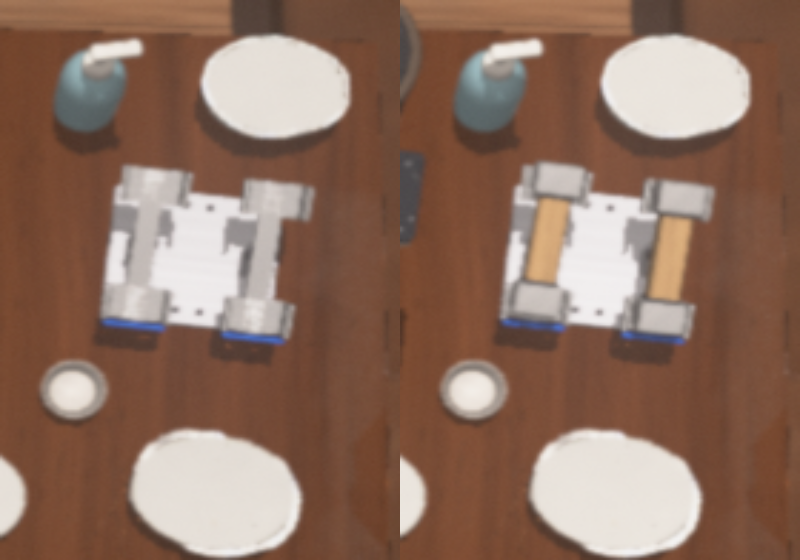

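View pics/fins.png

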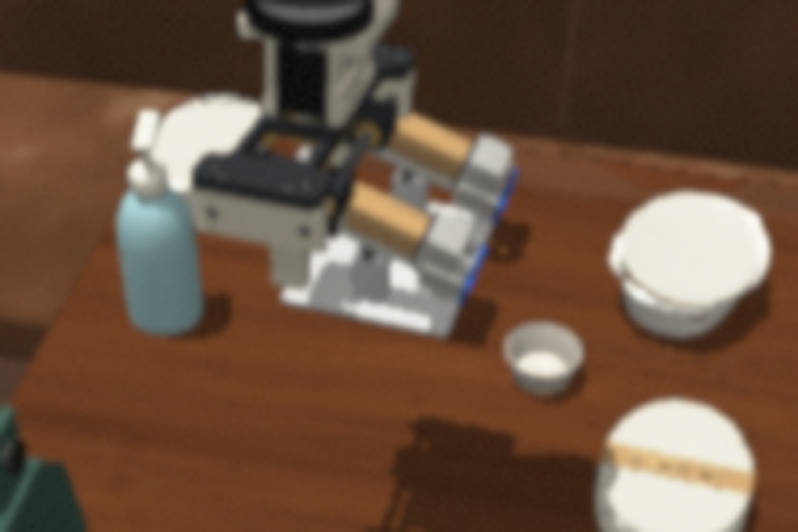

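The before and after top views match. Both tampers lie in their rests, the lips are down at the front, and the pot, bottle and tray are unmoved. The arm is clear of everything.

```bash
python3 -c "
from plant import close_job
print(close_job())"
```

```text
the job is handed in; nothing more can be done
None
```

Both tampers lie in the rack's rests with the heavy end at the front, beside the blue lip, and both rests stay tipped down to the front. I handed the job in at about 28.7 s of the 70 s allowed.

- **Heavy ends:** I lifted each tamper a little and eased the grip until one end sagged. On the nearer tamper (I took it for tamper_b) the left end was heavy. On the farther one (tamper_a) the right end was heavy.
- **Placing:** The nearer tamper went into the right rest and the farther one into the left rest. I pressed each rest down only to about level, never past it, then let the tamper settle forward.
- **Last checks:** The top picture, set beside the first one, shows both tampers seated and both lips down. The small pot, sanitiser, sealed tray and the tray in front of the rack had not moved. I did not compare the sauce pot that way, though the arm never worked near it. The arm was clear, with force readings at noise level.
- **What disagreed:** The wrist moment was too noisy to name the heavy end of the nearer tamper by itself, so I relied on the sag seen in the pictures. The tool also crept to about 6 degrees off vertical by the end, which did not stop the second tamper from seating. The second tamper sits slightly to one side in its rest, but between the cheeks.

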